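# Lock the keyhole stop plate onto the sloping gluing board

## Task

Fit the loose stop plate to the sloping board: swing the board's keeper arm open, lower the plate flat onto the board with both keyholes' round holes over the two stud heads, and let go of it there. Then push the plate straight down the slope until it is fully home behind the stud heads, swing the keeper fully shut behind its upper edge, and leave the tape roll, the tin and the blue spring clamp round the work undisturbed.

Things in the scene. Friction and masses are not known exactly. Their poses are not given: they have to be found in the camera images.
- sloping_board: Grey metal board 210 mm (x) by 240 mm (y) by 12 mm, fixed on a dark stand and tilted 15 degrees, low edge toward the robot. Origin: centre of its top surface, 46 mm above the table. Its x axis points up the slope, y to the left along the board, z square out of the surface. It carries two headed studs and a keeper arm.
- stud_left (a point): Centre of the top of the left steel stud's head, at the board's x = -20, y = 55 mm. Neck 12 mm diameter, from the board's surface to 10 mm above it; round head 24 mm diameter, from 10 to 16 mm above it.
- stud_right (a point): The same for the right stud, at the board's x = -20, y = -55 mm; same size as the left one.
- keeper (a joint): Keeper arm, turning in the board's plane. 0 = shut: it points along the board's +y, across the slope. It grows to a stop at 1.57 = open: it points straight up the slope (board's +x). It stays where it is left and moves under about 1 N at its knob. It starts shut or nearly so (0 to 0.25), where it is in the way of the plate; open means beyond 1.2.
- keeper_knob (a point): Centre of the top of the keeper's upright round black knob, 16 mm diameter, standing from 9 to 40 mm above the board, 70 mm from the keeper's pivot.
- stop_plate: Loose aluminium plate 100 mm (x) by 170 mm (y) by 6 mm, 0.35 to 0.55 kg, lying flat on the table left or right of the board, with two keyholes and an upright bar. Origin: centre of its underside; z up. Fitted, its x axis points up the slope like the board's. Fully home its origin is at the board's x = -35, y = 0 mm, its upper edge at x = 15. It does not slide by itself on the board.
- keyhole_left (a point): Centre of the left keyhole's round hole (32 mm diameter, through), 3 mm above the plate's underside, at the plate's x = -15, y = 55 mm. From it a slot 16 mm wide runs toward the plate's +x and ends at x = 21 mm. With the round holes over the studs the plate's origin is at the board's x = -5, y = 0 mm; home is 30 mm lower.
- keyhole_right (a point): The same for the right keyhole, at the plate's x = -15, y = -55 mm; same shape as the left one.
- bar_top (a point): Centre of the top of the upright aluminium bar in the plate's middle, to grip it and push it by: 14 mm thick (along the plate's x), 68 mm long (along y), 34 mm high, its top 40 mm above the plate's underside.
- masking_tape: Roll of white masking tape lying flat, 107 mm diameter, 25 mm high, behind the work; origin at the centre of its underside. Leave it alone.
- glue_tin: Open metal tin, 68 mm diameter, 59 mm high, behind the work; origin at the centre of its underside. Leave it alone.
- spring_clamp_1: Blue spring clamp lying flat, 58 x 111 x 21 mm, at the right of the work; origin at the centre of its underside. Leave it alone.
- keeper_pivot (a point): Centre of the top of the keeper's pivot boss near the board's right edge (20 mm diameter, 15 mm high), at the board's x = 27, y = -105 mm. The arm is a dark flat bar 16 mm wide, from 1 to 9 mm above the board, 77 mm long from the pivot; when shut its lower edge lies at the board's x = 19 mm.

How it is judged:
By the outcome, as a careful person would: the job done as asked, in the order asked, and still so for the second after the job is handed in, with the robot touching nothing.
It also fails if it takes over 69 s, if anything falls off the work surface, if the arm or the gripper's body presses on something with over 40 N, if the wrist force passes 120 N, or if a joint passes its speed limit or range.

## Robot

A 7-joint arm with a two-finger parallel gripper is mounted at the origin on a cart in front of the work surface, level with it; the furniture and walls round the work are solid. World frame = base frame: x ahead of the robot, y to its left, z up, the work surface at z = 0. Lengths are in m, angles in degrees, forces in N, time in s.
With the tool pointing down it reaches from about 0.425 to 0.875 m from the base axis. Payload 4.7 kg.
Tool frame: the origin (TCP) lies at the very end of the fingers, on their centre line; the grasp point (between the pads) lies 19 mm behind it (env.grip_point_offset is the distance from the TCP to the grasp point, in m); z points along the fingers, y is the line along which they close (so a half turn about z gives the same grasp; the last joint's range is limited). The gripper opens to 87 mm and grips with 3 to 60 N. Pads are 19 mm wide; open, the fingers measure 117 mm over their backs; the gripper's body (75 mm by 190 mm) begins 51 mm behind the grasp point.
Start: joints at [-66.457, 18.392, -4.016, 83.108, 1.295, 78.541, -3.26], TCP at [0.251, 0.6, 0.19] pointing down, gripper open.
Joint ranges: [-163.93, 163.93], [-17.29, 119.83], [-79.2, 71.16], [3.27, 140.29], [-89.18, 269.18], [5.43, 117.66], [-154.24, 154.24]. Speed limits (degrees/s): [147.25, 147.25, 180, 180, 180, 180, 180].

## Interface

Orientations are given as [roll, pitch, yaw] about the fixed x, y, z axes, in that order (R = Rz(yaw) Ry(pitch) Rx(roll)).
In Python, from cell import env gives the robot as it stands.
- The arm moves only by the tool jog_arm, never from a script. Its argument "motion" is a list of rows, each an object of numbers: "x", "y", "z": the shift along the tool's x, y, z in cm; "ax", "ay", "az": the turn, a rotation vector about the tool's x, y, z in degrees. In form: [{"x": .., "y": .., "z": .., "ax": .., "ay": .., "az": ..}, ...]. A call has exactly 5 rows; each row shifts and turns the commanded pose from where the row before left it, along the tool's axes as they then stand; what a row does not reach is not made up. A row lasts 1/10 s, in which the tool goes at most 50 mm and 8.59 degrees, less where a joint would pass 70% of its speed; a pose out of reach is approached as far as the arm can. A call is refused whole if a number of a shift passes 5 or a number of a turn 8.59, either way. A call with a gripper value outside its range is refused whole. "claw" is the gripper command: -1 is shut, 1 is fully open, values between are in proportion, set as the call begins (left out, the last holds). The fingers move at their own pace and stop on an object; "squeeze" is the grip in N (left out, the last holds). Time passes only in rows, so rows that do not move let the fingers close, or fill a call up. It gives the time, the measured TCP pose, the force, the opening and the grip force at its end, in the units of the state.
- env.get_obs(): the state, without advancing time (a new reading comes with each control period).
- env.read_camera(name): name is "side" or "top"; returns the picture (400x640x3 uint8, red, green, blue); there is no depth.
- env.camera_params(name): a dict with "fx", "fy", "cx", "cy" (pixels), "extrinsics" (4x4, takes a point from world to camera coordinates). Camera axes: x right, y up, looking along -z (the intrinsics and any distortion apply to the point x, -y, -z); pixel columns grow to the right and rows downward; lengths in m; the calibration is good to about 2 mm. A picture is of the moment at which its call begins. camera_params takes no time and is no camera call.
- env.sign_off(): hands the job in; it is judged then, once.
The state is a dict: "time_s": time; "qpos": joint angles; "joint_velocities": joint speeds; "effort": joint torques, N m; "tool_pos": TCP position; "tool_rot": TCP orientation; "force": force on the tool from outside, world axes, zero at the start; "wrist_torque": the same for the moment, N m; "grip_width": finger opening in m; "grasp_force": force on a finger pad.
Only numpy, scipy, OpenCV 4.12 (cv2) and the standard library are available. Lean on these libraries where they do the work, as an engineer would, in place of code of your own. Each camera call takes 0.05 s, during which the arm holds its last target. There are 200 camera calls.

## Working session

There is one attempt and no reset: what is moved stays moved. The work goes in short steps, Python scripts to look and compute and a tool call to move; the robot and the scene stay as the last step left them, time stands still between calls to the robot, and variables do not carry over. Pictures are saved under pics/ and viewed, at most 10 in all, crops included, and the job is handed in when it is done.

Besides the shell and the picture viewer there is one more tool, called after ">>>" in YAML: its name, and indented under it one key for each argument. jog_arm: Moves the arm, as the interface text tells. Its arguments: {"type":"object","properties":{"motion":{"type":"array"},"claw":{"type":"number"},"squeeze":{"type":"number"}},"required":["motion"]}

```bash
mkdir -p pics; ls; python3 - <<'E'
from cell import env
import cv2
for n in("top","side"):
    cv2.imwrite(f"pics/{n}0.png",env.read_camera(n)[:,:,::-1]); p=env.camera_params(n); print(p)
print(env.get_obs())
E
```

```text
pics
{'fx': 426.5827533893082, 'fy': 426.5827533893082, 'cx': 321.1925635998644, 'cy': 201.20211575178394, 'extrinsics': array([[ 0.01567635, -0.99987248, -0.0030456 , -0.10798196],
       [ 0.9823373 ,  0.01483326,  0.1865299 , -0.62135002],
       [-0.18646094, -0.00591591,  0.98244456, -1.23619634],
       [ 0.        ,  0.        ,  0.        ,  1.        ]])}
{'fx': 401.80204912838394, 'fy': 401.80204912838394, 'cx': 314.58505742542815, 'cy': 199.4528445611907, 'extrinsics': array([[ 0.9696465 , -0.24415069, -0.01327065, -0.61283886],
       [ 0.11887901,  0.42331058,  0.8981514 , -0.09686662],
       [-0.21366667, -0.87246696,  0.43948601, -1.27108338],
       [ 0.        ,  0.        ,  0.        ,  1.        ]])}
{'time_s': 0.1, 'qpos': array([-66.4565071 ,  18.43463826,  -4.0151236 ,  83.16615822,
         1.29544785,  78.54129266,  -3.26207101]), 'joint_velocities': array([ 0.01603333, -0.06410173,  0.00149211, -0.03036766, -0.10884623,
       -0.01207069,  0.01340766]), 'effort': array([ 5.06768611e-04, -4.92571914e+01, -4.05533044e-01, -3.13398170e+01,
       -6.41585095e-02,  3.95477400e-02,  1.07989895e-04]), 'tool_pos': array([0.25105863, 0.59897313, 0.18858822]), 'tool_rot': array([-1.79903164e+02,  5.96748324e-03,  1.57263699e+02]), 'force': array([ 0.21603687, -1.00840359,  0.7571731 ]), 'wrist_torque': array([-0.03619089,  0.00387233, -0.00290459]), 'grasp_force': 0.0, 'grip_width': 0.08695159974785754}
```

View pics/top0.png

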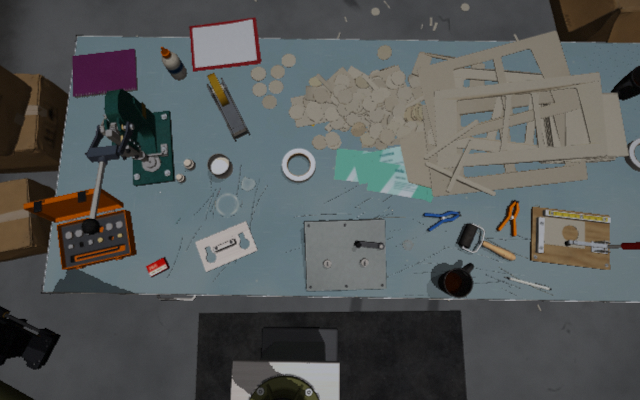

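View pics/side0.png

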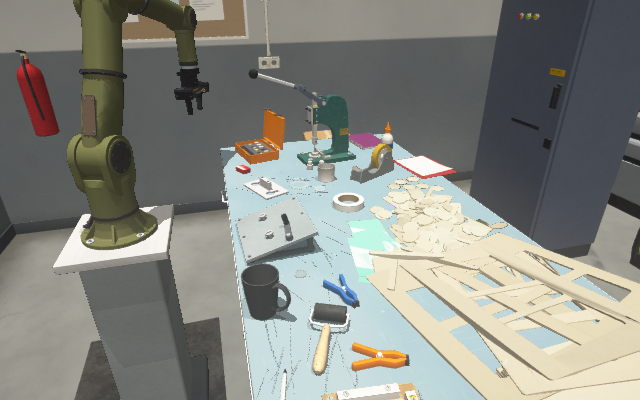

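The top view shows the board at about (345,254) with studs at (326,264) and (364,264). The keeper is nearly shut, with its knob at about (359,244). The plate is at (226,246), the tape at (298,165), the tin at (220,166) and the blue clamp at (440,219). I'll zoom in to measure.

```bash
python3 - <<'E'
import cv2,numpy as np
a=cv2.imread("pics/top0.png"); s=cv2.imread("pics/side0.png")
A=cv2.resize(a[205:305,190:390],None,fx=4,fy=4,interpolation=cv2.INTER_CUBIC)
B=cv2.resize(s[165:265,230:330],None,fx=6,fy=6,interpolation=cv2.INTER_CUBIC)
cv2.imwrite("pics/a1.png",A);cv2.imwrite("pics/b1.png",B)
E
```

```text
(no output)
```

View pics/a1.png

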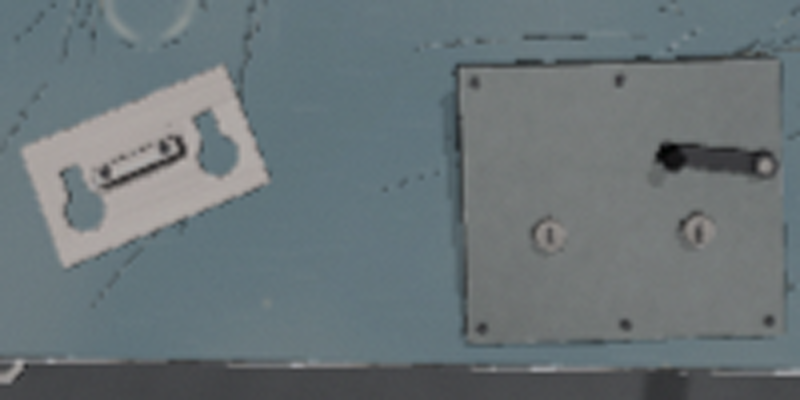

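View pics/b1.png

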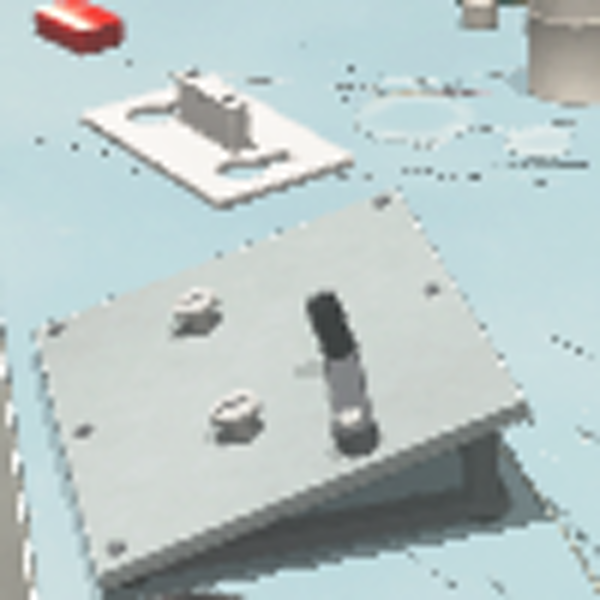

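```bash
cat > h.py <<'E'
import numpy as np
from cell import env
from scipy.spatial.transform import Rotation as R
from scipy.optimize import least_squares
C={n:env.camera_params(n) for n in("top","side")}
def proj(n,P):
    c=C[n];E=c["extrinsics"];q=P@E[:3,:3].T+E[:3,3]
    return np.c_[c["cx"]-c["fx"]*q[:,0]/q[:,2],c["cy"]+c["fy"]*q[:,1]/q[:,2]]
def w(p,P):  # pose x,y,z,yaw(deg),slope(deg)
    r=R.from_euler("z",p[3],degrees=True)*R.from_euler("y",-p[4],degrees=True)
    return r.apply(P)+p[:3]
def crop(uv,x0,y0,s): return (np.array(uv,float)+.5)/s-.5+[x0,y0]
E
cat > fit.py <<'E'
from h import *
t=lambda L:crop(L,190,205,4)
s=lambda L:crop(L,230,165,6)
def kn(k): k=np.radians(k); return [27+70*np.sin(k),-105+70*np.cos(k),40]
bc=[[105,120,0],[105,-120,0],[-105,-120,0],[-105,120,0],[-20,55,16],[-20,-55,16],[27,-105,15]]
bt=t([(458,66),(779,58),(787,335),(468,343),(549,234),(699,230),(765,163),(668,156)])
bs=s([(398,193),(528,405),(103,575),(40,335),(197,298),(238,405),(348,415),(322,298)])
def f(p):
    P=w([p[0],p[1],.046,p[2],15],np.array(bc+[kn(p[3])])/1000)
    return np.r_[proj("top",P)-bt,proj("side",P)-bs].ravel()
r=least_squares(f,[.5,-.1,0,5],loss="soft_l1");print("board",r.x);print(r.fun.reshape(-1,2).round(1).tolist())
pc=np.array([[50,85,6],[50,-85,6],[-50,-85,6],[-50,85,6],[-15,55,6],[-15,-55,6]])/1000
pt=t([(22,150),(223,65),(270,181),(66,269),(86,211),(218,155)])
ps=s([(352,160),(222,205),(82,118)])
def g(p):
    P=w([p[0],p[1],0,p[2],0],pc)
    return np.r_[proj("top",P)-pt,proj("side",P[[1,2,3]])-ps].ravel()
q=least_squares(g,[.5,.2,20],loss="soft_l1");print("plate",q.x);print(q.fun.reshape(-1,2).round(1).tolist())
E
python3 fit.py
```

```text
board [ 0.46287972 -0.1732716   2.62467247  8.40382086]
[[0.0, 0.1], [0.4, -0.3], [-0.3, -0.3], [-0.2, 0.2], [0.4, 0.1], [0.1, -0.0], [0.1, 0.4], [1.6, 0.9], [0.3, -1.8], [0.3, -1.6], [-0.7, -0.6], [-0.8, -1.6], [-0.1, -0.2], [-0.1, -0.6], [1.1, 0.4], [0.6, -0.2]]
plate [ 0.48694743  0.19439776 24.20936335]
[[-0.3, -0.0], [0.4, -0.3], [0.4, 0.1], [-0.1, 0.2], [0.1, 0.2], [0.3, 0.1], [0.7, -0.9], [-0.3, -0.9], [-0.2, -0.9]]
```

```bash
cat >> h.py <<'E'
from scipy.linalg import expm,logm
BOARD=[.4629,-.1733,.046,2.62,15]; PLATE=[.4869,.1944,0,24.2,0]
def T(rot,p): M=np.eye(4);M[:3,:3]=rot.as_matrix();M[:3,3]=p;return M
def tool(F,x,y,z):  # TCP at F-frame point (mm), tool y along F's x, tool z along -F z
    r=R.from_euler("z",F[3],degrees=True)*R.from_euler("y",-F[4],degrees=True)
    return T(r*R.from_matrix(np.array([[0,1,0],[1,0,0],[0,0,-1.]])),w(F,np.array([[x,y,z]])/1000)[0])
def now():
    o=env.get_obs();return T(R.from_euler("xyz",o["tool_rot"],degrees=True),o["tool_pos"])
def plan(*targets,start=None):
    a=now() if start is None else start
    for b,n in targets:
        M=expm(logm(np.linalg.inv(a)@b).real/n)
        print(n,"rows: xyz cm",(M[:3,3]*100).round(2),"rot",R.from_matrix(M[:3,:3]).as_rotvec(degrees=True).round(2))
        a=b
def inF(F):  # TCP in frame F, mm, and state
    o=env.get_obs(); r=R.from_euler("z",F[3],degrees=True)*R.from_euler("y",-F[4],degrees=True)
    print("t",o["time_s"],"in F",(r.inv().apply(o["tool_pos"]-np.array(F[:3]))*1000).round(1),"F",o["force"].round(1),"w",round(o["grip_width"]*1000,1),"gf",round(o["grasp_force"],1),"q",o["qpos"].round(0))
E
python3 - <<'E'
from h import *
from numpy import sin,cos,radians as d
a=d(8.4); k=(27+70*sin(a),-105+70*cos(a)); print(k)
A=tool([.32,.38,.22,50,0],0,0,0)
plan((A,10),(tool(BOARD,*k,75),15),(tool(BOARD,*k,15),5))
E
```

```text
(np.float64(37.225811999368815), np.float64(-35.75093669259081))
10 rows: xyz cm [-1.71 -1.54 -0.31] rot [-0.01  0.    1.73]
15 rows: xyz cm [-4.06 -0.99  0.57] rot [-0.94 -0.41  3.14]
5 rows: xyz cm [ 0.  -0.   1.2] rot [0. 0. 0.]
```

>>> jog_arm:
  motion:
    - {"x": -1.7,"y": -1.5,"z": -0.3,"az": 1.7}
    - {"x": -1.7,"y": -1.5,"z": -0.3,"az": 1.7}
    - {"x": -1.7,"y": -1.5,"z": -0.3,"az": 1.7}
    - {"x": -1.7,"y": -1.5,"z": -0.3,"az": 1.7}
    - {"x": -1.7,"y": -1.5,"z": -0.3,"az": 1.7}
  claw: 0

```text
$.motion[0]: bad value
```

>>> jog_arm:
  motion:
    - {"x": -1.7,"y": -1.5,"z": -0.3,"az": 1.7}
    - {"x": -1.7,"y": -1.5,"z": -0.3,"az": 1.7}
    - {"x": -1.7,"y": -1.5,"z": -0.3,"az": 1.7}
    - {"x": -1.7,"y": -1.5,"z": -0.3,"az": 1.7}
    - {"x": -1.7,"y": -1.5,"z": -0.3,"az": 1.7}

```text
$.motion[0]: bad value
```

>>> jog_arm:
  motion:
    - {"x": -4.06,"y": -1,"z": 0.57,"ax": -0.94,"ay": -0.4,"az": 3.14}
    - {"x": -4.06,"y": -1,"z": 0.57,"ax": -0.94,"ay": -0.4,"az": 3.14}
    - {"x": -4.06,"y": -1,"z": 0.57,"ax": -0.94,"ay": -0.4,"az": 3.14}
    - {"x": -4.06,"y": -1,"z": 0.57,"ax": -0.94,"ay": -0.4,"az": 3.14}
    - {"x": -4.06,"y": -1,"z": 0.57,"ax": -0.94,"ay": -0.4,"az": 3.14}

```text
time_s: 0.6
tool_pos: [0.4059, 0.4568, 0.161]
tool_rot: [175.1, 1.4, 141.4]
force: [0.6, 0.0, -0.4]
grip_width: 0.0869
grasp_force: 0.0
```

>>> jog_arm:
  motion:
    - {"x": -4.06,"y": -1,"z": 0.57,"ax": -0.94,"ay": -0.4,"az": 3.14}
    - {"x": -4.06,"y": -1,"z": 0.57,"ax": -0.94,"ay": -0.4,"az": 3.14}
    - {"x": -4.06,"y": -1,"z": 0.57,"ax": -0.94,"ay": -0.4,"az": 3.14}
    - {"x": -4.06,"y": -1,"z": 0.57,"ax": -0.94,"ay": -0.4,"az": 3.14}
    - {"x": -4.06,"y": -1,"z": 0.57,"ax": -0.94,"ay": -0.4,"az": 3.14}

```text
time_s: 1.1
tool_pos: [0.5171, 0.2807, 0.1319]
tool_rot: [170.0, 1.3, 125.5]
force: [0.6, 0.7, -0.3]
grip_width: 0.0869
grasp_force: 0.0
```

```bash
python3 - <<'E'
from h import *
inF(BOARD); print(env.get_obs()["tool_pos"])
plan((tool(BOARD,37.2,-35.8,75),5))
E
```

```text
t 1.1 in F [ 94.6 451.   63.6] F [ 0.6  0.7 -0.3] w 86.9 gf 0.0 q [-44.   5.  13. 107.  -1.  58.   5.]
[0.51709414 0.28067567 0.13190586]
5 rows: xyz cm [-8.88 -4.4  -0.7 ] rot [-0.89 -1.18  6.48]
```

```bash
python3 - <<'E'
from h import *
plan((tool(BOARD,37.2,-35.8,75),15))
E
```

```text
15 rows: xyz cm [-3.02 -1.35 -0.22] rot [-0.3  -0.39  2.16]
```

>>> jog_arm:
  motion:
    - {"x": -3,"y": -1.35,"z": -0.4,"ax": -0.3,"ay": -0.4,"az": 2.16}
    - {"x": -3,"y": -1.35,"z": -0.4,"ax": -0.3,"ay": -0.4,"az": 2.16}
    - {"x": -3,"y": -1.35,"z": -0.4,"ax": -0.3,"ay": -0.4,"az": 2.16}
    - {"x": -3,"y": -1.35,"z": -0.2,"ax": -0.3,"ay": -0.4,"az": 2.16}
    - {"x": -3,"y": -1.35,"z": -0.2,"ax": -0.3,"ay": -0.4,"az": 2.16}
  claw: 0

```text
time_s: 1.6
tool_pos: [0.5352, 0.1165, 0.1394]
tool_rot: [168.2, 1.2, 114.6]
force: [0.1, -0.3, -0.5]
grip_width: 0.0552
grasp_force: 0.0
```

>>> jog_arm:
  motion:
    - {"x": -3,"y": -1.35,"z": -0.2,"ax": -0.3,"ay": -0.4,"az": 2.16}
    - {"x": -3,"y": -1.35,"z": -0.2,"ax": -0.3,"ay": -0.4,"az": 2.16}
    - {"x": -3,"y": -1.35,"z": -0.2,"ax": -0.3,"ay": -0.4,"az": 2.16}
    - {"x": -3,"y": -1.35,"z": -0.2,"ax": -0.3,"ay": -0.4,"az": 2.16}
    - {"x": -3,"y": -1.35,"z": -0.2,"ax": -0.3,"ay": -0.4,"az": 2.16}

```text
time_s: 2.1
tool_pos: [0.5227, -0.048, 0.1369]
tool_rot: [166.5, 0.8, 103.5]
force: [-0.0, -0.3, -0.2]
grip_width: 0.0436
grasp_force: 0.0
```

```bash
python3 - <<'E'
from h import *
inF(BOARD)
plan((tool(BOARD,37.2,-35.8,75),5))
E
```

```text
t 2.1 in F [ 86.7 122.4  70.9] F [-0.  -0.3 -0.2] w 43.6 gf 0.0 q [-27.  -7.  30. 118.   1.  56.  17.]
5 rows: xyz cm [-3.03 -1.34 -0.13] rot [-0.29 -0.39  2.15]
```

>>> jog_arm:
  motion:
    - {"x": -3,"y": -1.35,"z": -0.1,"ax": -0.3,"ay": -0.4,"az": 2.15}
    - {"x": -3,"y": -1.35,"z": -0.1,"ax": -0.3,"ay": -0.4,"az": 2.15}
    - {"x": -3,"y": -1.35,"z": -0.1,"ax": -0.3,"ay": -0.4,"az": 2.15}
    - {"x": -3,"y": -1.35,"z": -0.1,"ax": -0.3,"ay": -0.4,"az": 2.15}
    - {"x": -3,"y": -1.35,"z": -0.1,"ax": -0.3,"ay": -0.4,"az": 2.15}

```text
time_s: 2.6
tool_pos: [0.4808, -0.2064, 0.1267]
tool_rot: [164.9, 0.1, 92.6]
force: [0.5, -0.0, -0.9]
grip_width: 0.0437
grasp_force: 0.0
```

```bash
python3 - <<'E'
from h import *
import cv2
a=env.read_camera("top"); s=env.read_camera("side")
inF(BOARD)
plan((tool(BOARD,37.2,-35.8,75),5))
# verify TCP vs. knob in the images
A=cv2.resize(a[215:305,290:400],None,fx=4,fy=4,interpolation=cv2.INTER_CUBIC)
B=cv2.resize(s[160:260,230:330],None,fx=4,fy=4,interpolation=cv2.INTER_CUBIC)
I=np.zeros((400,840,3),np.uint8);I[:360,:440]=A;I[:,440:]=B
cv2.imwrite("pics/c1.png",I[:,:800,::-1])
E
```

```text
t 2.7 in F [ 35.  -37.1  73.9] F [ 0.2  0.9 -0.3] w 43.8 gf 0.0 q [-18.  -9.  42. 119.  -1.  54.  26.]
5 rows: xyz cm [ 0.03  0.04 -0.02] rot [ 0.01  0.03 -0.06]
```

View pics/c1.png

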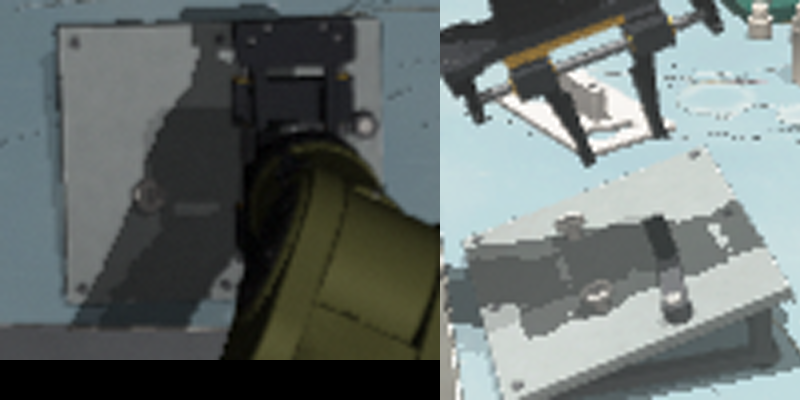

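The side view shows the finger tips straddling the knob's column, with tips at crop (590,160) and (660,135) and the knob at (655,225). Going down.

>>> jog_arm:
  motion:
    - {"x": 0.1,"y": 0.2,"z": 1.2,"ax": 0,"ay": 0,"az": 0}
    - {"x": 0,"y": 0,"z": 1.2,"ax": 0,"ay": 0,"az": 0}
    - {"x": 0,"y": 0,"z": 1.2,"ax": 0,"ay": 0,"az": 0}
    - {"x": 0,"y": 0,"z": 1.2,"ax": 0,"ay": 0,"az": 0}
    - {"x": 0,"y": 0,"z": 1,"ax": 0,"ay": 0,"az": 0}

```text
time_s: 3.2
tool_pos: [0.4988, -0.2017, 0.0695]
tool_rot: [165.1, 0.1, 92.9]
force: [0.4, -0.5, -0.6]
grip_width: 0.0432
grasp_force: 0.0
```

>>> jog_arm:
  motion:
    - {"x": 0,"y": 0,"z": 0,"ax": 0,"ay": 0,"az": 0}
    - {"x": 0,"y": 0,"z": 0,"ax": 0,"ay": 0,"az": 0}
    - {"x": 0,"y": 0,"z": 0,"ax": 0,"ay": 0,"az": 0}
    - {"x": 0,"y": 0,"z": 0,"ax": 0,"ay": 0,"az": 0}
    - {"x": 0,"y": 0,"z": 0,"ax": 0,"ay": 0,"az": 0}
  claw: -1
  squeeze: 6

```text
time_s: 3.7
tool_pos: [0.4992, -0.2026, 0.0718]
tool_rot: [164.9, 0.1, 92.8]
force: [0.6, -0.1, 0.1]
grip_width: 0.0116
grasp_force: 0.0
```

```bash
python3 - <<'E'
from h import *
inF(BOARD)
E
```

```text
t 3.7 in F [ 40.4 -30.9  15.9] F [ 0.6 -0.1  0.1] w 11.6 gf 0.0 q [-20.  -2.  44. 121.  -8.  47.  32.]
```

```bash
python3 - <<'E'
from h import *
import cv2
s=env.read_camera("side")
inF(BOARD)
B=cv2.resize(s[160:260,230:330],None,fx=6,fy=6,interpolation=cv2.INTER_CUBIC)
def mark(P,c):
    u=proj("side",w(BOARD,np.array([P])/1000))[0]; u=((u-[230,160]+.5)*6-.5).astype(int); cv2.circle(B,tuple(map(int,u)),3,c,-1); print(P,u)
mark([37.2,-35.8,40],(255,0,0)); mark([40,-31,16],(0,255,0)); mark([37.2,-35.8,9],(255,0,255)); mark([40,-31,35],(255,255,0))
cv2.imwrite("pics/d1.png",B[:,:,::-1])
E
```

```text
t 3.75 in F [ 40.3 -30.9  15.8] F [-0.3  0.4  0. ] w 7.0 gf 0.0 q [-20.  -2.  44. 121.  -8.  47.  32.]
[37.2, -35.8, 40] [325 326]
[40, -31, 16] [343 360]
[37.2, -35.8, 9] [344 378]
[40, -31, 35] [332 328]
```

View pics/d1.png

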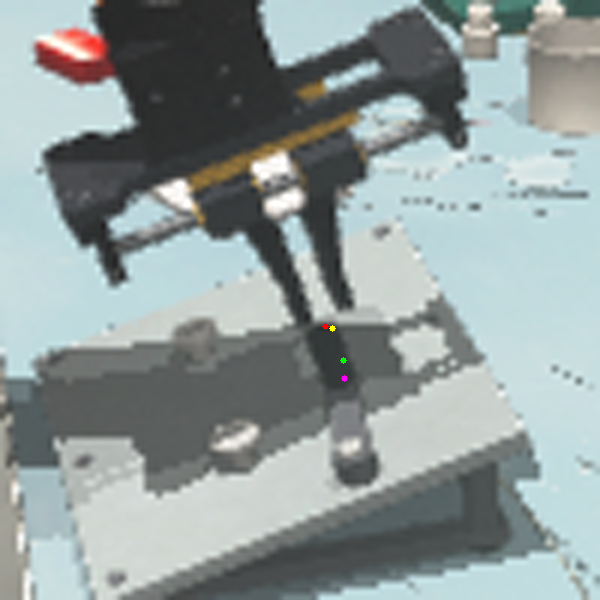

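```bash
python3 - <<'E'
from h import *
print(proj("side",np.array([[.4808,-.2064,.1267],[.251,.599,.1886],[.4992,-.2026,.0718]])))
print(now()); inF(BOARD)
E
```

```text
[[280.0128347  204.14329259]
 [196.57754353 118.40026348]
 [287.00205439 219.65503362]]
[[-0.04867193  0.96433844  0.26015845  0.49913087]
 [ 0.99881384  0.04735723  0.01132311 -0.20256634]
 [-0.00140107  0.26040097 -0.96549954  0.07170571]
 [ 0.          0.          0.          1.        ]]
t 3.75 in F [ 40.3 -30.9  15.8] F [-0.3  0.4  0. ] w 7.0 gf 0.0 q [-20.  -2.  44. 121.  -8.  47.  32.]
```

```bash
python3 - <<'E'
import cv2
s=cv2.imread("pics/side0.png")
cv2.imwrite("pics/e1.png",cv2.resize(s[60:130,160:230],None,fx=6,fy=6,interpolation=cv2.INTER_CUBIC))
E
```

```text
(no output)
```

View pics/e1.png

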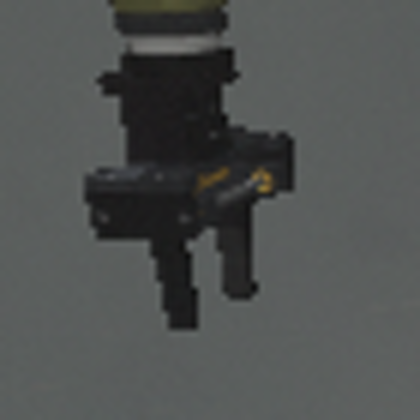

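The two finger tips sit about 25 mm higher along the tool axis than the reported TCP projects, in both the start and current views. That also explains why the grip closed on nothing just above the knob. I'll check this with a gentle touch on the bare board.

>>> jog_arm:
  motion:
    - {"x": 0,"y": 0,"z": -1.5,"ax": 0,"ay": 0,"az": 0}
    - {"x": 0,"y": 0,"z": -1.5,"ax": 0,"ay": 0,"az": 0}
    - {"x": 3,"y": 1,"z": 0,"ax": 0,"ay": 0,"az": 0}
    - {"x": 3,"y": 1,"z": 0,"ax": 0,"ay": 0,"az": 0}
    - {"x": 0,"y": 0,"z": 2,"ax": 0,"ay": 0,"az": 0}
  claw: -1

```text
time_s: 4.25
tool_pos: [0.5161, -0.1375, 0.089]
tool_rot: [164.6, 0.0, 93.1]
force: [0.2, -0.1, -0.5]
grip_width: 0.0008
grasp_force: 0.0
```

>>> jog_arm:
  motion:
    - {"x": 0,"y": 0,"z": 2,"ax": 0,"ay": 0,"az": 0}
    - {"x": 0,"y": 0,"z": 0.4,"ax": 0,"ay": 0,"az": 0}
    - {"x": 0,"y": 0,"z": 0.2,"ax": 0,"ay": 0,"az": 0}
    - {"x": 0,"y": 0,"z": 0,"ax": 0,"ay": 0,"az": 0}
    - {"x": 0,"y": 0,"z": 0,"ax": 0,"ay": 0,"az": 0}

```text
time_s: 4.75
tool_pos: [0.5199, -0.1418, 0.0618]
tool_rot: [164.9, 0.1, 92.8]
force: [0.1, 0.1, -0.4]
grip_width: 0.0005
grasp_force: 0.0
```

```bash
python3 - <<'E'
from h import *
inF(BOARD)
E
```

```text
t 4.75 in F [60.4 28.8  0.2] F [ 0.1  0.1 -0.4] w 0.5 gf 0.0 q [-23.  -1.  39. 122.  -6.  44.  22.]
```

>>> jog_arm:
  motion:
    - {"x": 0,"y": 0,"z": 0.3,"ax": 0,"ay": 0,"az": 0}
    - {"x": 0,"y": 0,"z": 0.3,"ax": 0,"ay": 0,"az": 0}
    - {"x": 0,"y": 0,"z": 0.3,"ax": 0,"ay": 0,"az": 0}
    - {"x": 0,"y": 0,"z": 0.2,"ax": 0,"ay": 0,"az": 0}
    - {"x": 0,"y": 0,"z": 0.2,"ax": 0,"ay": 0,"az": 0}

```text
time_s: 5.25
tool_pos: [0.5227, -0.1413, 0.0481]
tool_rot: [165.0, 0.1, 92.8]
force: [-0.2, -0.2, -0.0]
grip_width: 0.0003
grasp_force: 0.0
```

>>> jog_arm:
  motion:
    - {"x": 0,"y": 0,"z": 0.1,"ax": 0,"ay": 0,"az": 0}
    - {"x": 0,"y": 0,"z": 0.1,"ax": 0,"ay": 0,"az": 0}
    - {"x": 0,"y": 0,"z": 0.1,"ax": 0,"ay": 0,"az": 0}
    - {"x": 0,"y": 0,"z": 0.1,"ax": 0,"ay": 0,"az": 0}
    - {"x": 0,"y": 0,"z": 0,"ax": 0,"ay": 0,"az": 0}

```text
time_s: 5.75
tool_pos: [0.5238, -0.1412, 0.0444]
tool_rot: [165.0, 0.1, 92.8]
force: [-0.1, -0.1, 0.8]
grip_width: 0.0008
grasp_force: 0.0
```

```bash
python3 - <<'E'
from h import *
inF(BOARD)
E
```

```text
t 5.75 in F [ 59.7  29.3 -17.7] F [-0.1 -0.1  0.8] w 0.8 gf 0.0 q [-23.   1.  39. 123.  -8.  42.  25.]
```

>>> jog_arm:
  motion:
    - {"x": 0,"y": 0,"z": 0.1,"ax": 0,"ay": 0,"az": 0}
    - {"x": 0,"y": 0,"z": 0.1,"ax": 0,"ay": 0,"az": 0}
    - {"x": 0,"y": 0,"z": 0.1,"ax": 0,"ay": 0,"az": 0}
    - {"x": 0,"y": 0,"z": 0.1,"ax": 0,"ay": 0,"az": 0}
    - {"x": 0,"y": 0,"z": 0,"ax": 0,"ay": 0,"az": 0}

```text
time_s: 6.25
tool_pos: [0.5247, -0.1412, 0.0405]
tool_rot: [165.0, 0.1, 92.8]
force: [1.2, 0.7, -0.1]
grip_width: 0.0004
grasp_force: 0.0
```

```bash
python3 - <<'E'
from h import *
inF(BOARD)
import cv2
s=env.read_camera("side")
B=cv2.resize(s[160:260,230:330],None,fx=6,fy=6,interpolation=cv2.INTER_CUBIC)
for P,c in(([59.7,29.3,0],(0,255,0)),([27,-105,15],(255,0,0)),([-20,55,16],(255,0,0)),([-20,-55,16],(255,0,0)),([37.2,-35.8,40],(255,0,0))):
    u=proj("side",w(BOARD,np.array([P])/1000))[0]; u=((u-[230,160]+.5)*6-.5).astype(int); cv2.circle(B,tuple(map(int,u)),3,c,-1); print(P,u)
cv2.imwrite("pics/f1.png",B[:,:,::-1])
E
```

```text
t 6.25 in F [ 59.7  29.2 -21.7] F [ 1.2  0.7 -0.1] w 0.4 gf 0.0 q [-23.   2.  39. 123.  -9.  42.  25.]
[59.7, 29.3, 0] [361 317]
[27, -105, 15] [354 447]
[-20, 55, 16] [196 326]
[-20, -55, 16] [237 431]
[37.2, -35.8, 40] [325 326]
```

View pics/f1.png

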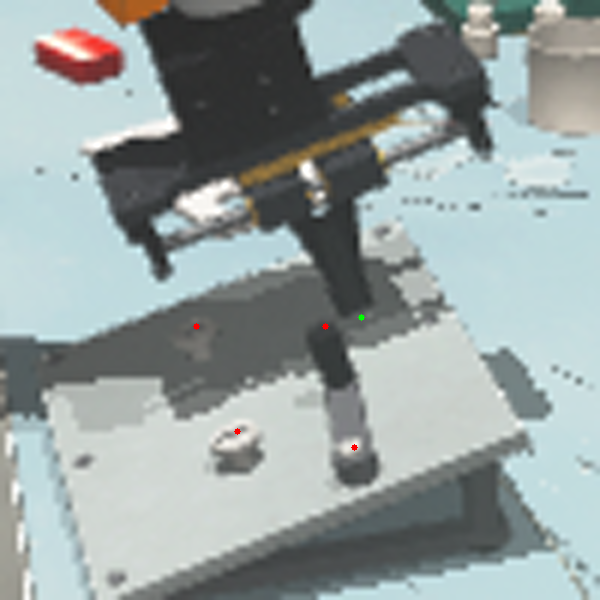

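The tips at (355,315) nearly meet the green mark at (361,317), so x and y are right and only height along the tool is offset. A little further to contact.

>>> jog_arm:
  motion:
    - {"x": 0,"y": 0,"z": 0.1,"ax": 0,"ay": 0,"az": 0}
    - {"x": 0,"y": 0,"z": 0.1,"ax": 0,"ay": 0,"az": 0}
    - {"x": 0,"y": 0,"z": 0.1,"ax": 0,"ay": 0,"az": 0}
    - {"x": 0,"y": 0,"z": 0,"ax": 0,"ay": 0,"az": 0}
    - {"x": 0,"y": 0,"z": 0,"ax": 0,"ay": 0,"az": 0}

```text
time_s: 6.8
tool_pos: [0.5256, -0.1412, 0.0377]
tool_rot: [165.0, 0.1, 92.8]
force: [-0.1, 0.8, -0.1]
grip_width: 0.0003
grasp_force: 0.0
```

```bash
python3 - <<'E'
from h import *
inF(BOARD)
E
```

```text
t 6.8 in F [ 59.8  29.2 -24.6] F [-0.1  0.8 -0.1] w 0.3 gf 0.0 q [-22.   2.  39. 123.  -9.  41.  26.]
```

>>> jog_arm:
  motion:
    - {"x": 0,"y": 0,"z": 0.1,"ax": 0,"ay": 0,"az": 0}
    - {"x": 0,"y": 0,"z": 0.1,"ax": 0,"ay": 0,"az": 0}
    - {"x": 0,"y": 0,"z": 0.1,"ax": 0,"ay": 0,"az": 0}
    - {"x": 0,"y": 0,"z": 0,"ax": 0,"ay": 0,"az": 0}
    - {"x": 0,"y": 0,"z": 0,"ax": 0,"ay": 0,"az": 0}

```text
time_s: 7.3
tool_pos: [0.5264, -0.1411, 0.0348]
tool_rot: [165.0, 0.1, 92.8]
force: [-0.7, -0.4, 0.5]
grip_width: 0.0003
grasp_force: 0.0
```

```bash
python3 - <<'E'
from h import *
inF(BOARD)
E
```

```text
t 7.3 in F [ 59.8  29.2 -27.6] F [-0.7 -0.4  0.5] w 0.3 gf 0.0 q [-22.   3.  39. 123. -10.  41.  26.]
```

>>> jog_arm:
  motion:
    - {"x": 0,"y": 0,"z": 0.1,"ax": 0,"ay": 0,"az": 0}
    - {"x": 0,"y": 0,"z": 0.1,"ax": 0,"ay": 0,"az": 0}
    - {"x": 0,"y": 0,"z": 0.1,"ax": 0,"ay": 0,"az": 0}
    - {"x": 0,"y": 0,"z": 0,"ax": 0,"ay": 0,"az": 0}
    - {"x": 0,"y": 0,"z": 0,"ax": 0,"ay": 0,"az": 0}

```text
time_s: 7.8
tool_pos: [0.5271, -0.1411, 0.0319]
tool_rot: [165.0, 0.1, 92.8]
force: [0.1, -0.8, 0.2]
grip_width: 0.0006
grasp_force: 0.0
```

```bash
python3 - <<'E'
from h import *
inF(BOARD)
E
```

```text
t 7.8 in F [ 59.7  29.2 -30.6] F [ 0.1 -0.8  0.2] w 0.6 gf 0.0 q [-22.   3.  39. 123. -10.  41.  26.]
```

>>> jog_arm:
  motion:
    - {"x": 0,"y": 0,"z": 0.1,"ax": 0,"ay": 0,"az": 0}
    - {"x": 0,"y": 0,"z": 0.1,"ax": 0,"ay": 0,"az": 0}
    - {"x": 0,"y": 0,"z": 0.1,"ax": 0,"ay": 0,"az": 0}
    - {"x": 0,"y": 0,"z": 0,"ax": 0,"ay": 0,"az": 0}
    - {"x": 0,"y": 0,"z": 0,"ax": 0,"ay": 0,"az": 0}

```text
time_s: 8.3
tool_pos: [0.5277, -0.141, 0.0301]
tool_rot: [165.0, -0.0, 92.8]
force: [-9.2, 0.9, 14.9]
grip_width: 0.0004
grasp_force: 8.2
```

```bash
python3 - <<'E'
from h import *
inF(BOARD)
E
```

```text
t 8.3 in F [ 59.9  29.3 -32.5] F [-9.2  0.9 14.9] w 0.4 gf 8.2 q [-22.   3.  39. 123. -11.  41.  27.]
```

Contact with the board came at reading z ≈ −32 mm, so the real tip is 32 mm short of the reported TCP along the tool. I'll subtract that from here on. Back to the knob.

>>> jog_arm:
  motion:
    - {"x": 0,"y": 0,"z": -2,"ax": 0,"ay": 0,"az": 0}
    - {"x": 0,"y": 0,"z": -2,"ax": 0,"ay": 0,"az": 0}
    - {"x": 0,"y": 0,"z": -2,"ax": 0,"ay": 0,"az": 0}
    - {"x": -3.2,"y": -1.1,"z": 0,"ax": 0,"ay": 0,"az": 0}
    - {"x": -3.3,"y": -1.1,"z": 0,"ax": 0,"ay": 0,"az": 0}
  claw: 0

```text
time_s: 8.8
tool_pos: [0.4952, -0.2074, 0.0824]
tool_rot: [164.8, 0.1, 93.0]
force: [0.4, 0.5, -0.3]
grip_width: 0.0324
grasp_force: 0.0
```

```bash
cat >> h.py <<'E'
_tool=tool
def tool(F,x,y,z): return _tool(F,x,y,z-32)   # reported TCP lies 32 mm beyond the real tips
E
python3 - <<'E'
from h import *
inF(BOARD);plan((tool(BOARD,37.2,-35.8,16),4))
E
```

```text
t 8.8 in F [ 39.  -35.6  27.2] F [ 0.4  0.5 -0.3] w 32.4 gf 0.0 q [-20.  -3.  44. 121.  -6.  48.  32.]
4 rows: xyz cm [-0.01 -0.05  1.08] rot [ 0.05 -0.01  0.09]
```

>>> jog_arm:
  motion:
    - {"x": 0,"y": 0,"z": 0,"ax": 0,"ay": 0,"az": 0}
    - {"x": 0,"y": 0,"z": 1.1,"ax": 0,"ay": 0,"az": 0}
    - {"x": 0,"y": 0,"z": 1.1,"ax": 0,"ay": 0,"az": 0}
    - {"x": 0,"y": 0,"z": 1.1,"ax": 0,"ay": 0,"az": 0}
    - {"x": 0,"y": 0,"z": 1,"ax": 0,"ay": 0,"az": 0}

```text
time_s: 9.3
tool_pos: [0.5057, -0.2053, 0.0382]
tool_rot: [165.0, 0.1, 92.9]
force: [0.1, -0.7, -0.4]
grip_width: 0.0435
grasp_force: 0.0
```

>>> jog_arm:
  motion:
    - {"x": 0,"y": 0,"z": 0,"ax": 0,"ay": 0,"az": 0}
    - {"x": 0,"y": 0,"z": 0,"ax": 0,"ay": 0,"az": 0}
    - {"x": 0,"y": 0,"z": 0,"ax": 0,"ay": 0,"az": 0}
    - {"x": 0,"y": 0,"z": 0,"ax": 0,"ay": 0,"az": 0}
    - {"x": 0,"y": 0,"z": 0,"ax": 0,"ay": 0,"az": 0}
  claw: -1
  squeeze: 8

```text
time_s: 9.8
tool_pos: [0.5055, -0.2071, 0.0402]
tool_rot: [164.9, 0.1, 92.8]
force: [-0.1, 0.7, 0.6]
grip_width: 0.0157
grasp_force: 8.0
```

```bash
python3 - <<'E'
from h import *
inF(BOARD)
E
```

```text
t 9.8 in F [ 38.1 -35.7 -16.3] F [-0.1  0.7  0.6] w 15.7 gf 8.0 q [-19.   3.  45. 122. -14.  43.  38.]
```

>>> jog_arm:
  motion:
    - {"x": -0.23,"y": 0.98,"z": 0,"ax": 0,"ay": 0,"az": 0}
    - {"x": -0.36,"y": 0.93,"z": 0,"ax": 0,"ay": 0,"az": 0}
    - {"x": -0.49,"y": 0.87,"z": 0,"ax": 0,"ay": 0,"az": 0}
    - {"x": -0.61,"y": 0.79,"z": 0,"ax": 0,"ay": 0,"az": 0}
    - {"x": -0.72,"y": 0.7,"z": 0,"ax": 0,"ay": 0,"az": 0}

```text
time_s: 10.3
tool_pos: [0.5485, -0.2295, 0.0508]
tool_rot: [165.0, 0.1, 92.8]
force: [-3.4, 2.4, 0.7]
grip_width: 0.0158
grasp_force: 8.0
```

>>> jog_arm:
  motion:
    - {"x": -0.81,"y": 0.59,"z": 0,"ax": 0,"ay": 0,"az": 0}
    - {"x": -0.89,"y": 0.47,"z": 0,"ax": 0,"ay": 0,"az": 0}
    - {"x": -0.94,"y": 0.33,"z": 0,"ax": 0,"ay": 0,"az": 0}
    - {"x": -0.98,"y": 0.2,"z": 0,"ax": 0,"ay": 0,"az": 0}
    - {"x": -0.88,"y": 0.06,"z": 0,"ax": 0,"ay": 0,"az": 0}

```text
time_s: 10.8
tool_pos: [0.5652, -0.2729, 0.0546]
tool_rot: [165.1, -0.1, 92.8]
force: [-5.7, 11.0, 1.9]
grip_width: 0.0157
grasp_force: 8.0
```

```bash
python3 - <<'E'
from h import *
inF(BOARD)
E
```

```text
t 10.8 in F [  96.5 -104.2  -17. ] F [-5.7 11.   1.9] w 15.7 gf 8.0 q [-11.  15.  45. 110. -26.  49.  50.]
```

>>> jog_arm:
  motion:
    - {"x": 0.1,"y": 0,"z": 0,"ax": 0,"ay": 0,"az": 0}
    - {"x": 0,"y": 0,"z": 0,"ax": 0,"ay": 0,"az": 0}
    - {"x": 0,"y": 0,"z": 0,"ax": 0,"ay": 0,"az": 0}
    - {"x": 0,"y": 0,"z": -0.5,"ax": 0,"ay": 0,"az": 0}
    - {"x": 0,"y": 0,"z": -1.5,"ax": 0,"ay": 0,"az": 0}
  claw: 0

```text
time_s: 11.3
tool_pos: [0.5603, -0.2722, 0.0742]
tool_rot: [165.0, 0.1, 92.8]
force: [0.1, -0.3, -0.7]
grip_width: 0.042
grasp_force: 0.0
```

>>> jog_arm:
  motion:
    - {"x": 0,"y": 0,"z": -2,"ax": 0,"ay": 0,"az": 0}
    - {"x": 0,"y": 0,"z": -2,"ax": 0,"ay": 0,"az": 0}
    - {"x": 0,"y": 0,"z": -2,"ax": 0,"ay": 0,"az": 0}
    - {"x": 0,"y": 0,"z": -1,"ax": 0,"ay": 0,"az": 0}
    - {"x": 0,"y": 0,"z": 0,"ax": 0,"ay": 0,"az": 0}

```text
time_s: 11.8
tool_pos: [0.5436, -0.2741, 0.1443]
tool_rot: [164.7, 0.1, 92.8]
force: [0.8, 0.2, 0.2]
grip_width: 0.0436
grasp_force: 0.0
```

```bash
python3 - <<'E'
from h import *
inF(BOARD)
plan((tool(PLATE,0,0,80),15))
E
```

```text
t 11.8 in F [  98.9 -104.3   75.3] F [0.8 0.2 0.2] w 43.6 gf 0.0 q [-16.   5.  48. 108. -15.  57.  41.]
15 rows: xyz cm [3.16 0.24 0.65] rot [ 1.    0.2  -1.42]
```

>>> jog_arm:
  motion:
    - {"x": 3.2,"y": 0.25,"z": 0.5,"ax": 1,"ay": 0.2,"az": -1.42}
    - {"x": 3.2,"y": 0.25,"z": 0.5,"ax": 1,"ay": 0.2,"az": -1.42}
    - {"x": 3.2,"y": 0.25,"z": 0.5,"ax": 1,"ay": 0.2,"az": -1.42}
    - {"x": 3.2,"y": 0.25,"z": 0.5,"ax": 1,"ay": 0.2,"az": -1.42}
    - {"x": 3.2,"y": 0.25,"z": 0.5,"ax": 1,"ay": 0.2,"az": -1.42}

```text
time_s: 12.3
tool_pos: [0.5441, -0.111, 0.1185]
tool_rot: [170.1, 0.6, 100.0]
force: [-0.4, -0.9, -0.4]
grip_width: 0.0434
grasp_force: 0.0
```

>>> jog_arm:
  motion:
    - {"x": 3.2,"y": 0.25,"z": 0.5,"ax": 1,"ay": 0.2,"az": -1.42}
    - {"x": 3.2,"y": 0.25,"z": 0.5,"ax": 1,"ay": 0.2,"az": -1.42}
    - {"x": 3.2,"y": 0.25,"z": 0.5,"ax": 1,"ay": 0.2,"az": -1.42}
    - {"x": 3.2,"y": 0.25,"z": 0.5,"ax": 1,"ay": 0.2,"az": -1.42}
    - {"x": 3.2,"y": 0.25,"z": 0.5,"ax": 1,"ay": 0.2,"az": -1.42}

```text
time_s: 12.8
tool_pos: [0.5238, 0.0479, 0.0935]
tool_rot: [175.2, 0.6, 107.2]
force: [0.1, -0.1, -0.3]
grip_width: 0.0432
grasp_force: 0.0
```

```bash
python3 - <<'E'
from h import *
inF(PLATE)
plan((tool(PLATE,0,0,80),5))
E
```

```text
t 12.8 in F [ -26.4 -148.7   93.5] F [ 0.1 -0.1 -0.3] w 43.2 gf 0.0 q [-37.   3.  30. 113.  -2.  59.  11.]
5 rows: xyz cm [3.01 0.26 0.9 ] rot [ 0.95  0.17 -1.4 ]
```

>>> jog_arm:
  motion:
    - {"x": 3,"y": 0.26,"z": 0.9,"ax": 0.95,"ay": 0.17,"az": -1.4}
    - {"x": 3,"y": 0.26,"z": 0.9,"ax": 0.95,"ay": 0.17,"az": -1.4}
    - {"x": 3,"y": 0.26,"z": 0.9,"ax": 0.95,"ay": 0.17,"az": -1.4}
    - {"x": 3,"y": 0.26,"z": 0.9,"ax": 0.95,"ay": 0.17,"az": -1.4}
    - {"x": 3,"y": 0.26,"z": 0.9,"ax": 0.95,"ay": 0.17,"az": -1.4}

```text
time_s: 13.3
tool_pos: [0.4872, 0.1943, 0.0484]
tool_rot: [180.0, 0.0, 114.2]
force: [-0.1, -0.2, 0.5]
grip_width: 0.0431
grasp_force: 0.0
```

>>> jog_arm:
  motion:
    - {"x": 0,"y": 0,"z": 0,"ax": 0,"ay": 0,"az": 0}
    - {"x": 0,"y": 0,"z": 0,"ax": 0,"ay": 0,"az": 0}
    - {"x": 0,"y": 0,"z": 0,"ax": 0,"ay": 0,"az": 0}
    - {"x": 0,"y": 0,"z": 0,"ax": 0,"ay": 0,"az": 0}
    - {"x": 0,"y": 0,"z": 0,"ax": 0,"ay": 0,"az": 0}

```text
time_s: 13.8
tool_pos: [0.4885, 0.1915, 0.0498]
tool_rot: [179.9, 0.0, 114.0]
force: [-1.0, -0.8, -0.9]
grip_width: 0.0436
grasp_force: 0.0
```

```bash
python3 - <<'E'
from h import *
inF(PLATE)
plan((tool(PLATE,0,0,80),5),(tool(PLATE,0,0,14),6))
import cv2
s=env.read_camera("side");B=cv2.resize(s[150:250,230:330],None,fx=6,fy=6,interpolation=cv2.INTER_CUBIC)
for P,c in(([0,0,80],(255,0,0)),([0,0,40],(0,255,0))):
    u=proj("side",w(PLATE,np.array([P])/1000))[0]; u=((u-[230,150]+.5)*6-.5).astype(int); cv2.circle(B,tuple(map(int,u)),3,c,-1); print(P,u)
cv2.imwrite("pics/g1.png",B[:,:,::-1])
E
```

```text
t 13.8 in F [ 0.2 -3.3 49.8] F [-1.  -0.8 -0.9] w 43.6 gf 0.0 q [-45.  10.  23. 111.  -5.  59.   4.]
5 rows: xyz cm [ 0.07 -0.01  0.04] rot [ 0.03  0.01 -0.03]
6 rows: xyz cm [-0.   0.   1.1] rot [0. 0. 0.]
[0, 0, 80] [207 115]
[0, 0, 40] [212 174]
```

View pics/g1.png

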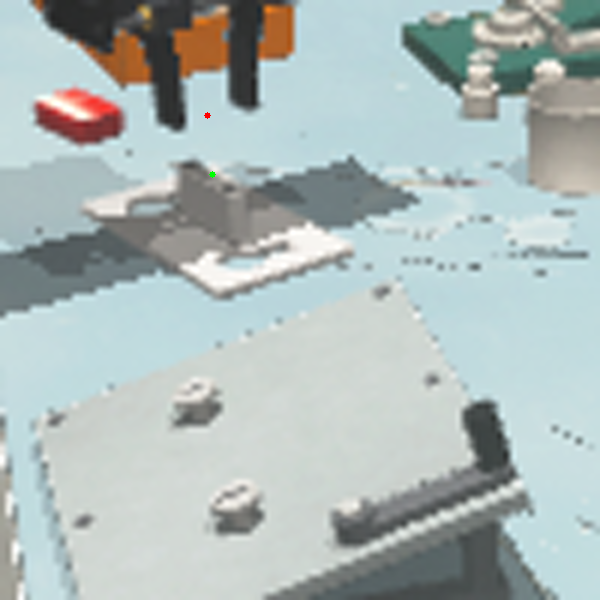

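The keeper is open. The finger tips' midpoint at (207,116) matches the corrected TCP at (207,115), over the bar at (212,180). Going down to grip.

>>> jog_arm:
  motion:
    - {"x": 0.33,"y": 0,"z": 1.4,"ax": 0,"ay": 0,"az": 0}
    - {"x": 0,"y": 0,"z": 1.4,"ax": 0,"ay": 0,"az": 0}
    - {"x": 0,"y": 0,"z": 1.4,"ax": 0,"ay": 0,"az": 0}
    - {"x": 0,"y": 0,"z": 1.4,"ax": 0,"ay": 0,"az": 0}
    - {"x": 0,"y": 0,"z": 1,"ax": 0,"ay": 0,"az": 0}

```text
time_s: 14.35
tool_pos: [0.4858, 0.1947, -0.0186]
tool_rot: [-180.0, 0.1, 114.1]
force: [0.1, -0.1, 1.1]
grip_width: 0.0433
grasp_force: 0.0
```

>>> jog_arm:
  motion:
    - {"x": 0,"y": 0,"z": 0,"ax": 0,"ay": 0,"az": 0}
    - {"x": 0,"y": 0,"z": 0,"ax": 0,"ay": 0,"az": 0}
    - {"x": 0,"y": 0,"z": 0,"ax": 0,"ay": 0,"az": 0}
    - {"x": 0,"y": 0,"z": 0,"ax": 0,"ay": 0,"az": 0}
    - {"x": 0,"y": 0,"z": 0,"ax": 0,"ay": 0,"az": 0}
  claw: -1
  squeeze: 35

```text
time_s: 14.85
tool_pos: [0.4875, 0.1957, -0.0159]
tool_rot: [179.8, 0.0, 114.1]
force: [1.1, 0.5, 2.3]
grip_width: 0.0138
grasp_force: 35.0
```

```bash
python3 - <<'E'
from h import *
inF(PLATE)
E
```

```text
t 14.85 in F [  1.1   0.9 -15.9] F [1.1 0.5 2.3] w 13.8 gf 35.0 q [-45.  15.  22. 114.  -7.  52.   5.]
```

>>> jog_arm:
  motion:
    - {"x": 0,"y": 0,"z": -1,"ax": 0,"ay": 0,"az": 0}
    - {"x": 0,"y": 0,"z": -2,"ax": 0,"ay": 0,"az": 0}
    - {"x": 0,"y": 0,"z": -3,"ax": 0,"ay": 0,"az": 0}
    - {"x": 0,"y": 0,"z": -3,"ax": 0,"ay": 0,"az": 0}
    - {"x": 0,"y": 0,"z": -2,"ax": 0,"ay": 0,"az": 0}

```text
time_s: 15.35
tool_pos: [0.4867, 0.1951, 0.0954]
tool_rot: [179.8, 0.0, 114.1]
force: [0.5, 0.1, -6.4]
grip_width: 0.0135
grasp_force: 35.0
```

```bash
python3 - <<'E'
from h import *
inF(PLATE)
plan((tool(BOARD,-5,.9,76),20))
E
```

```text
t 15.35 in F [ 0.1  0.7 95.4] F [ 0.5  0.1 -6.4] w 13.5 gf 35.0 q [-46.   7.  23. 109.  -3.  65.   2.]
20 rows: xyz cm [-1.75 -0.64 -0.03] rot [-0.73 -0.14  1.07]
```

>>> jog_arm:
  motion:
    - {"x": -1.75,"y": -0.64,"z": 0,"ax": -0.73,"ay": -0.14,"az": 1.07}
    - {"x": -1.75,"y": -0.64,"z": 0,"ax": -0.73,"ay": -0.14,"az": 1.07}
    - {"x": -1.75,"y": -0.64,"z": 0,"ax": -0.73,"ay": -0.14,"az": 1.07}
    - {"x": -1.75,"y": -0.64,"z": 0,"ax": -0.73,"ay": -0.14,"az": 1.07}
    - {"x": -1.75,"y": -0.64,"z": 0,"ax": -0.73,"ay": -0.14,"az": 1.07}

```text
time_s: 15.85
tool_pos: [0.4889, 0.0998, 0.0922]
tool_rot: [176.2, 0.6, 108.6]
force: [0.1, -0.4, -5.7]
grip_width: 0.0137
grasp_force: 35.0
```

>>> jog_arm:
  motion:
    - {"x": -1.75,"y": -0.64,"z": 0,"ax": -0.73,"ay": -0.14,"az": 1.07}
    - {"x": -1.75,"y": -0.64,"z": 0,"ax": -0.73,"ay": -0.14,"az": 1.07}
    - {"x": -1.75,"y": -0.64,"z": 0,"ax": -0.73,"ay": -0.14,"az": 1.07}
    - {"x": -1.75,"y": -0.64,"z": 0,"ax": -0.73,"ay": -0.14,"az": 1.07}
    - {"x": -1.75,"y": -0.64,"z": 0,"ax": -0.73,"ay": -0.14,"az": 1.07}

```text
time_s: 16.35
tool_pos: [0.484, 0.0076, 0.091]
tool_rot: [172.4, 0.7, 103.3]
force: [1.0, -0.9, -5.0]
grip_width: 0.0136
grasp_force: 35.0
```

>>> jog_arm:
  motion:
    - {"x": -1.75,"y": -0.64,"z": 0,"ax": -0.73,"ay": -0.14,"az": 1.07}
    - {"x": -1.75,"y": -0.64,"z": 0,"ax": -0.73,"ay": -0.14,"az": 1.07}
    - {"x": -1.75,"y": -0.64,"z": 0,"ax": -0.73,"ay": -0.14,"az": 1.07}
    - {"x": -1.75,"y": -0.64,"z": 0,"ax": -0.73,"ay": -0.14,"az": 1.07}
    - {"x": -1.75,"y": -0.64,"z": 0,"ax": -0.73,"ay": -0.14,"az": 1.07}

```text
time_s: 16.85
tool_pos: [0.4699, -0.0843, 0.087]
tool_rot: [168.7, 0.5, 97.9]
force: [-0.1, -0.2, -4.5]
grip_width: 0.0135
grasp_force: 35.0
```

```bash
python3 - <<'E'
from h import *
inF(BOARD)
plan((tool(BOARD,-5,.9,76),5))
E
```

```text
t 16.85 in F [21.3 88.5 36.8] F [-0.1 -0.2 -4.5] w 13.5 gf 35.0 q [-31. -11.  38. 125.   5.  53.  12.]
5 rows: xyz cm [-1.72 -0.63 -0.14] rot [-0.74 -0.14  1.05]
```

>>> jog_arm:
  motion:
    - {"x": -1.72,"y": -0.63,"z": -0.1,"ax": -0.74,"ay": -0.14,"az": 1.05}
    - {"x": -1.72,"y": -0.63,"z": -0.1,"ax": -0.74,"ay": -0.14,"az": 1.05}
    - {"x": -1.72,"y": -0.63,"z": -0.1,"ax": -0.74,"ay": -0.14,"az": 1.05}
    - {"x": -1.72,"y": -0.63,"z": -0.1,"ax": -0.74,"ay": -0.14,"az": 1.05}
    - {"x": -1.72,"y": -0.63,"z": -0.1,"ax": -0.74,"ay": -0.14,"az": 1.05}

```text
time_s: 17.35
tool_pos: [0.4469, -0.173, 0.0856]
tool_rot: [165.0, 0.0, 92.6]
force: [-0.3, -0.8, -5.2]
grip_width: 0.0139
grasp_force: 35.0
```

>>> jog_arm:
  motion:
    - {"x": 0,"y": 0,"z": 0,"ax": 0,"ay": 0,"az": 0}
    - {"x": 0,"y": 0,"z": 0,"ax": 0,"ay": 0,"az": 0}
    - {"x": 0,"y": 0,"z": 0,"ax": 0,"ay": 0,"az": 0}
    - {"x": 0,"y": 0,"z": 0,"ax": 0,"ay": 0,"az": 0}
    - {"x": 0,"y": 0,"z": 0,"ax": 0,"ay": 0,"az": 0}

```text
time_s: 17.85
tool_pos: [0.4476, -0.1711, 0.0856]
tool_rot: [165.1, 0.1, 92.8]
force: [0.8, 0.0, -5.4]
grip_width: 0.0135
grasp_force: 35.0
```

```bash
python3 - <<'E'
from h import *
inF(BOARD)
plan((tool(BOARD,-5,.9,36),5))
E
```

```text
t 17.85 in F [-4.4  2.9 42.1] F [ 0.8  0.  -5.4] w 13.5 gf 35.0 q [-25. -15.  43. 127.   6.  50.  18.]
5 rows: xyz cm [-0.04 -0.01  0.76] rot [-0.01  0.    0.03]
```

>>> jog_arm:
  motion:
    - {"x": -0.2,"y": 0,"z": 1,"ax": 0,"ay": 0,"az": 0}
    - {"x": 0,"y": 0,"z": 1,"ax": 0,"ay": 0,"az": 0}
    - {"x": 0,"y": 0,"z": 1,"ax": 0,"ay": 0,"az": 0}
    - {"x": 0,"y": 0,"z": 0.8,"ax": 0,"ay": 0,"az": 0}
    - {"x": 0,"y": 0,"z": 0,"ax": 0,"ay": 0,"az": 0}

```text
time_s: 18.35
tool_pos: [0.4562, -0.1728, 0.0471]
tool_rot: [165.3, 0.0, 92.7]
force: [-0.7, 0.6, -4.5]
grip_width: 0.014
grasp_force: 35.0
```

```bash
python3 - <<'E'
from h import *
inF(BOARD)
plan((tool(BOARD,-5,.9,17),5))
import cv2
s=env.read_camera("side");cv2.imwrite("pics/h1.png",cv2.resize(s[165:265,230:330],None,fx=6,fy=6,interpolation=cv2.INTER_CUBIC)[:,:,::-1])
E
```

```text
t 18.35 in F [-6.2  0.8  2.8] F [-0.7  0.6 -4.5] w 14.0 gf 35.0 q [-27.  -9.  48. 129.   1.  44.  23.]
5 rows: xyz cm [0.   0.02 0.36] rot [-0.05  0.    0.02]
```

>>> jog_arm:
  motion:
    - {"x": 0,"y": 0.1,"z": 0,"ax": 0,"ay": 0,"az": 0}
    - {"x": 0,"y": 0,"z": 0.2,"ax": 0,"ay": 0,"az": 0}
    - {"x": 0,"y": 0,"z": 0.2,"ax": 0,"ay": 0,"az": 0}
    - {"x": 0,"y": 0,"z": 0.2,"ax": 0,"ay": 0,"az": 0}
    - {"x": 0,"y": 0,"z": 0.2,"ax": 0,"ay": 0,"az": 0}

```text
time_s: 18.9
tool_pos: [0.4604, -0.173, 0.0413]
tool_rot: [165.0, 0.0, 92.7]
force: [0.1, 0.4, -5.0]
grip_width: 0.0137
grasp_force: 35.0
```

```bash
python3 - <<'E'
from h import *
inF(BOARD)
plan((tool(BOARD,-5,.9,17),5))
E
```

```text
t 18.9 in F [-3.6  0.4 -3.9] F [ 0.1  0.4 -5. ] w 13.7 gf 35.0 q [-27.  -8.  48. 129.  -0.  43.  24.]
5 rows: xyz cm [ 0.01 -0.03  0.22] rot [-0.01  0.    0.02]
```

>>> jog_arm:
  motion:
    - {"x": 0,"y": -0.1,"z": 0.2,"ax": 0,"ay": 0,"az": 0}
    - {"x": 0,"y": 0,"z": 0.2,"ax": 0,"ay": 0,"az": 0}
    - {"x": 0,"y": 0,"z": 0.2,"ax": 0,"ay": 0,"az": 0}
    - {"x": 0,"y": 0,"z": 0.2,"ax": 0,"ay": 0,"az": 0}
    - {"x": 0,"y": 0,"z": 0.1,"ax": 0,"ay": 0,"az": 0}

```text
time_s: 19.4
tool_pos: [0.4616, -0.1729, 0.0322]
tool_rot: [165.1, 0.0, 92.7]
force: [0.1, 0.3, -5.6]
grip_width: 0.0139
grasp_force: 35.0
```

```bash
python3 - <<'E'
from h import *
inF(BOARD)
E
```

```text
t 19.4 in F [ -4.8   0.4 -13. ] F [ 0.1  0.3 -5.6] w 13.9 gf 35.0 q [-28.  -6.  49. 129.  -2.  41.  26.]
```

>>> jog_arm:
  motion:
    - {"x": 0,"y": 0,"z": 0.1,"ax": 0,"ay": 0,"az": 0}
    - {"x": 0,"y": 0,"z": 0.1,"ax": 0,"ay": 0,"az": 0}
    - {"x": 0,"y": 0,"z": 0.1,"ax": 0,"ay": 0,"az": 0}
    - {"x": 0,"y": 0,"z": 0,"ax": 0,"ay": 0,"az": 0}
    - {"x": 0,"y": 0,"z": 0,"ax": 0,"ay": 0,"az": 0}

```text
time_s: 19.9
tool_pos: [0.4624, -0.1729, 0.0296]
tool_rot: [165.1, 0.0, 92.7]
force: [-1.0, -0.0, -2.6]
grip_width: 0.014
grasp_force: 35.0
```

```bash
python3 - <<'E'
from h import *
inF(BOARD)
E
```

```text
t 19.9 in F [ -4.7   0.4 -15.7] F [-1.  -0.  -2.6] w 14.0 gf 35.0 q [-28.  -6.  50. 129.  -3.  41.  26.]
```

>>> jog_arm:
  motion:
    - {"x": 0,"y": 0,"z": 0.06,"ax": 0,"ay": 0,"az": 0}
    - {"x": 0,"y": 0,"z": 0,"ax": 0,"ay": 0,"az": 0}
    - {"x": 0,"y": 0,"z": 0,"ax": 0,"ay": 0,"az": 0}
    - {"x": 0,"y": 0,"z": 0,"ax": 0,"ay": 0,"az": 0}
    - {"x": 0,"y": 0,"z": 0,"ax": 0,"ay": 0,"az": 0}

```text
time_s: 20.4
tool_pos: [0.4625, -0.1729, 0.0296]
tool_rot: [165.1, -0.0, 92.7]
force: [-7.9, 1.9, 6.5]
grip_width: 0.0137
grasp_force: 35.0
```

>>> jog_arm:
  motion:
    - {"x": 0,"y": 0,"z": 0,"ax": 0,"ay": 0,"az": 0}
    - {"x": 0,"y": 0,"z": 0,"ax": 0,"ay": 0,"az": 0}
    - {"x": 0,"y": 0,"z": 0,"ax": 0,"ay": 0,"az": 0}
    - {"x": 0,"y": 0,"z": 0,"ax": 0,"ay": 0,"az": 0}
    - {"x": 0,"y": 0,"z": 0,"ax": 0,"ay": 0,"az": 0}
  claw: 0

```text
time_s: 20.9
tool_pos: [0.4629, -0.173, 0.0292]
tool_rot: [165.0, 0.0, 92.7]
force: [0.5, -1.1, 0.2]
grip_width: 0.041
grasp_force: 0.0
```

>>> jog_arm:
  motion:
    - {"x": 0,"y": 0,"z": -1,"ax": 0,"ay": 0,"az": 0}
    - {"x": 0,"y": 0,"z": -2,"ax": 0,"ay": 0,"az": 0}
    - {"x": 0,"y": 0,"z": -2,"ax": 0,"ay": 0,"az": 0}
    - {"x": 0,"y": 0,"z": 0,"ax": 0,"ay": 0,"az": 0}
    - {"x": 0,"y": 0,"z": 0,"ax": 0,"ay": 0,"az": 0}

```text
time_s: 21.4
tool_pos: [0.45, -0.1734, 0.0774]
tool_rot: [165.0, 0.0, 92.7]
force: [-0.2, 0.2, 0.3]
grip_width: 0.0433
grasp_force: 0.0
```

```bash
python3 - <<'E'
from h import *
inF(BOARD)
import cv2
s=env.read_camera("side")
B=cv2.resize(s[165:265,230:330],None,fx=6,fy=6,interpolation=cv2.INTER_CUBIC)
for x0,c in((-5,(255,0,0)),):
  for P in([50+x0,85,6],[50+x0,-85,6],[-50+x0,-85,6],[-50+x0,85,6]):
    u=proj("side",w(BOARD,np.array([P])/1000))[0]+[.3,1.2]; u=((u-[230,165]+.5)*6-.5).astype(int); cv2.circle(B,tuple(map(int,u)),3,c,-1)
cv2.imwrite("pics/i1.png",B[:,:,::-1])
E
```

```text
t 21.4 in F [-4.3  0.5 33.7] F [-0.2  0.2  0.3] w 43.3 gf 0.0 q [-25. -14.  45. 128.   5.  48.  19.]
```

View pics/i1.png

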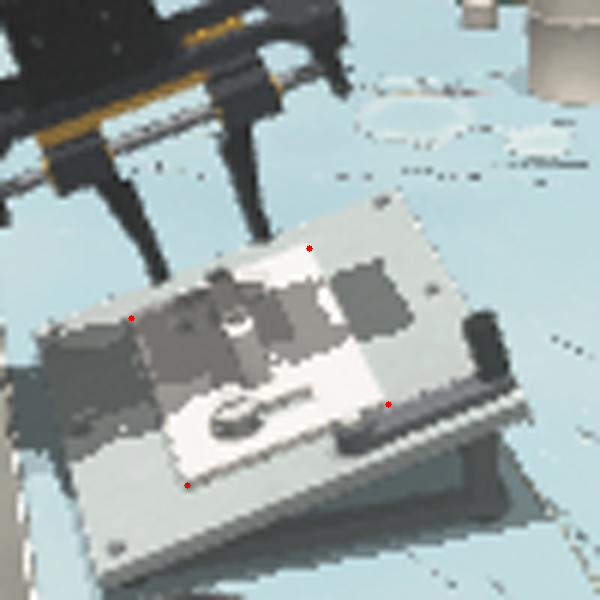

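The plate sits on the board with its corners near the marks, and a stud head shows through the round hole at (235,412). Next: close the fingers, lower them behind the bar's upper face, and push.

>>> jog_arm:
  motion:
    - {"x": 0,"y": 1.2,"z": 0,"ax": 0,"ay": 0,"az": 0}
    - {"x": 0,"y": 1.2,"z": 0,"ax": 0,"ay": 0,"az": 0}
    - {"x": 0,"y": 1.2,"z": 0,"ax": 0,"ay": 0,"az": 0}
    - {"x": 0,"y": 0,"z": 0,"ax": 0,"ay": 0,"az": 0}
    - {"x": 0,"y": 0,"z": 0,"ax": 0,"ay": 0,"az": 0}
  claw: -1

```text
time_s: 21.95
tool_pos: [0.4845, -0.1719, 0.0862]
tool_rot: [165.1, 0.1, 92.7]
force: [-0.5, 0.6, -0.4]
grip_width: 0.0115
grasp_force: 0.0
```

>>> jog_arm:
  motion:
    - {"x": 0,"y": 0,"z": 1.2,"ax": 0,"ay": 0,"az": 0}
    - {"x": 0,"y": 0,"z": 1.2,"ax": 0,"ay": 0,"az": 0}
    - {"x": 0,"y": 0,"z": 1.2,"ax": 0,"ay": 0,"az": 0}
    - {"x": 0,"y": 0,"z": 1.1,"ax": 0,"ay": 0,"az": 0}
    - {"x": 0,"y": 0,"z": 0,"ax": 0,"ay": 0,"az": 0}

```text
time_s: 22.45
tool_pos: [0.4947, -0.1711, 0.0388]
tool_rot: [165.3, 0.0, 92.7]
force: [-0.1, -0.3, -0.2]
grip_width: 0.0008
grasp_force: 0.0
```

```bash
python3 - <<'E'
from h import *
inF(BOARD)
plan((tool(BOARD,18,0,16),5))
E
```

```text
t 22.45 in F [ 28.9   0.8 -15.2] F [-0.1 -0.3 -0.2] w 0.8 gf 0.0 q [-29.  -1.  50. 125.  -7.  42.  29.]
5 rows: xyz cm [-0.02 -0.22  0.02] rot [-0.06  0.    0.02]
```

>>> jog_arm:
  motion:
    - {"x": 0,"y": -0.4,"z": 0,"ax": 0,"ay": 0,"az": 0}
    - {"x": 0,"y": -0.4,"z": 0,"ax": 0,"ay": 0,"az": 0}
    - {"x": 0,"y": -0.4,"z": 0,"ax": 0,"ay": 0,"az": 0}
    - {"x": 0,"y": -0.3,"z": 0,"ax": 0,"ay": 0,"az": 0}
    - {"x": 0,"y": -0.3,"z": 0,"ax": 0,"ay": 0,"az": 0}

```text
time_s: 22.95
tool_pos: [0.4791, -0.1721, 0.0368]
tool_rot: [165.0, 0.0, 92.7]
force: [-0.2, 0.5, 0.8]
grip_width: 0.0007
grasp_force: 0.0
```

```bash
python3 - <<'E'
from h import *
inF(BOARD)
E
```

```text
t 22.95 in F [ 13.3   0.5 -13.1] F [-0.2  0.5  0.8] w 0.7 gf 0.0 q [-29.  -4.  50. 127.  -5.  42.  27.]
```

>>> jog_arm:
  motion:
    - {"x": 0,"y": -0.3,"z": 0,"ax": 0,"ay": 0,"az": 0}
    - {"x": 0,"y": -0.3,"z": 0,"ax": 0,"ay": 0,"az": 0}
    - {"x": 0,"y": -0.3,"z": 0,"ax": 0,"ay": 0,"az": 0}
    - {"x": 0,"y": 0,"z": 0,"ax": 0,"ay": 0,"az": 0}
    - {"x": 0,"y": 0,"z": 0,"ax": 0,"ay": 0,"az": 0}

```text
time_s: 23.45
tool_pos: [0.4705, -0.1726, 0.0343]
tool_rot: [165.1, 0.0, 92.7]
force: [0.1, -0.0, 1.5]
grip_width: 0.0003
grasp_force: 0.4
```

```bash
python3 - <<'E'
from h import *
inF(BOARD)
E
```

```text
t 23.45 in F [  4.3   0.3 -13.3] F [ 0.1 -0.   1.5] w 0.3 gf 0.4 q [-28.  -5.  50. 128.  -3.  42.  27.]
```

```bash
cat > edge.py <<'E'
from h import *
import cv2
s=cv2.cvtColor(env.read_camera("side"),cv2.COLOR_RGB2GRAY).astype(np.float32)
xs=np.arange(-100,76,1.)
for y in(-80,-72):
    P=w(BOARD,np.c_[xs,0*xs+y,0*xs+6]/1000); u=(proj("side",P)+[.3,1.2]).astype(np.float32)
    v=cv2.remap(s,u[:,0].reshape(1,-1),u[:,1].reshape(1,-1),cv2.INTER_LINEAR)[0]
    g=np.gradient(cv2.GaussianBlur(v.reshape(1,-1),(1,1),0)[0]); 
    print(y,"rise",xs[g.argmax()],"fall",xs[g.argmin()],v[::5].astype(int).tolist())
inF(BOARD)
E
python3 edge.py
```

```text
-80 rise 22.0 fall 31.0 [212, 214, 213, 213, 212, 213, 212, 180, 196, 205, 201, 200, 199, 201, 205, 189, 197, 204, 193, 204, 210, 192, 197, 205, 195, 231, 222, 187, 204, 203, 202, 204, 207, 204, 204, 205]
-72 rise -63.0 fall 37.0 [212, 212, 212, 212, 211, 210, 211, 207, 243, 244, 245, 245, 246, 246, 246, 246, 246, 246, 246, 246, 246, 246, 242, 244, 245, 243, 245, 244, 210, 208, 207, 205, 205, 205, 206, 205]
t 23.5 in F [  4.4   0.4 -13.3] F [-0.8 -0.   1.5] w 1.1 gf 0.4 q [-28.  -5.  50. 128.  -3.  42.  27.]
```

>>> jog_arm:
  motion:
    - {"x": 0,"y": -0.3,"z": 0,"ax": 0,"ay": 0,"az": 0}
    - {"x": 0,"y": -0.3,"z": 0,"ax": 0,"ay": 0,"az": 0}
    - {"x": 0,"y": -0.3,"z": 0,"ax": 0,"ay": 0,"az": 0}
    - {"x": 0,"y": -0.3,"z": 0,"ax": 0,"ay": 0,"az": 0}
    - {"x": 0,"y": -0.3,"z": 0,"ax": 0,"ay": 0,"az": 0}

```text
time_s: 24.0
tool_pos: [0.456, -0.1732, 0.0304]
tool_rot: [165.0, 0.0, 92.7]
force: [2.7, -0.4, 1.0]
grip_width: 0.0002
grasp_force: 1.3
```

```bash
python3 edge.py|cut -c1-130
```

```text
-80 rise 22.0 fall 31.0 [212, 213, 213, 213, 183, 192, 203, 202, 199, 203, 202, 200, 199, 201, 205, 190, 198, 205, 194, 198, 206, 
-72 rise -78.0 fall 22.0 [211, 212, 212, 212, 205, 244, 245, 244, 245, 246, 246, 246, 246, 246, 246, 246, 246, 246, 246, 243, 244,
t 24.05 in F [-11.3   0.4 -13.4] F [ 1.5 -0.3  1.2] w 0.3 gf 1.0 q [-28.  -7.  49. 130.  -1.  41.  26.]
```

Origin is at −28 mm now, with 7 mm to go.

>>> jog_arm:
  motion:
    - {"x": 0,"y": -0.2,"z": 0,"ax": 0,"ay": 0,"az": 0}
    - {"x": 0,"y": -0.2,"z": 0,"ax": 0,"ay": 0,"az": 0}
    - {"x": 0,"y": -0.1,"z": 0,"ax": 0,"ay": 0,"az": 0}
    - {"x": 0,"y": -0.1,"z": 0,"ax": 0,"ay": 0,"az": 0}
    - {"x": 0,"y": -0.1,"z": 0,"ax": 0,"ay": 0,"az": 0}

```text
time_s: 24.55
tool_pos: [0.4494, -0.1735, 0.0286]
tool_rot: [165.0, 0.0, 92.7]
force: [2.8, 0.6, 2.4]
grip_width: 0.0002
grasp_force: 1.5
```

```bash
python3 edge.py|cut -c1-130
```

```text
-80 rise 22.0 fall 31.0 [212, 214, 212, 191, 206, 195, 203, 205, 199, 200, 200, 200, 200, 202, 206, 190, 198, 205, 189, 201, 207, 
-72 rise -85.0 fall 16.0 [211, 212, 211, 219, 244, 244, 245, 245, 246, 246, 246, 246, 246, 246, 246, 246, 246, 245, 242, 245, 245,
t 24.6 in F [-17.8   0.4 -13.3] F [1.8 0.1 2.2] w 0.2 gf 1.3 q [-27.  -8.  49. 131.  -0.  41.  25.]
```

>>> jog_arm:
  motion:
    - {"x": 0,"y": -0.1,"z": 0,"ax": 0,"ay": 0,"az": 0}
    - {"x": 0,"y": -0.05,"z": 0,"ax": 0,"ay": 0,"az": 0}
    - {"x": 0,"y": -0.05,"z": 0,"ax": 0,"ay": 0,"az": 0}
    - {"x": 0,"y": 0,"z": 0,"ax": 0,"ay": 0,"az": 0}
    - {"x": 0,"y": 0,"z": 0,"ax": 0,"ay": 0,"az": 0}

```text
time_s: 25.1
tool_pos: [0.4475, -0.1737, 0.0281]
tool_rot: [165.0, 0.0, 92.7]
force: [3.9, 0.1, 1.1]
grip_width: 0.0003
grasp_force: 1.7
```

```bash
python3 edge.py|cut -c1-130
```

```text
-80 rise 22.0 fall 31.0 [212, 213, 195, 202, 207, 193, 204, 205, 199, 201, 201, 201, 200, 202, 205, 190, 198, 198, 190, 202, 206, 
-72 rise -87.0 fall 14.0 [212, 212, 210, 241, 245, 244, 245, 246, 246, 246, 246, 246, 246, 246, 246, 246, 246, 243, 244, 245, 244,
t 25.15 in F [-19.5   0.3 -13.3] F [2.  0.  1.4] w 0.7 gf 1.7 q [-27.  -8.  49. 131.   0.  41.  25.]
```

>>> jog_arm:
  motion:
    - {"x": 0,"y": -0.1,"z": 0,"ax": 0,"ay": 0,"az": 0}
    - {"x": 0,"y": -0.1,"z": 0,"ax": 0,"ay": 0,"az": 0}
    - {"x": 0,"y": 0,"z": 0,"ax": 0,"ay": 0,"az": 0}
    - {"x": 0,"y": 0,"z": 0,"ax": 0,"ay": 0,"az": 0}
    - {"x": 0,"y": 0,"z": 0,"ax": 0,"ay": 0,"az": 0}

```text
time_s: 25.65
tool_pos: [0.4474, -0.1737, 0.0283]
tool_rot: [164.8, 0.1, 92.7]
force: [8.7, 0.5, -2.4]
grip_width: 0.0003
grasp_force: 3.7
```

```bash
python3 edge.py|cut -c1-130
```

```text
-80 rise 22.0 fall 31.0 [212, 213, 195, 203, 207, 193, 204, 205, 198, 191, 201, 200, 188, 200, 205, 190, 199, 199, 190, 201, 207, 
-72 rise -86.0 fall 13.0 [212, 212, 210, 238, 245, 244, 245, 246, 245, 246, 246, 246, 246, 246, 246, 246, 246, 243, 244, 245, 244,
t 25.7 in F [-19.5   0.3 -13.1] F [ 8.3  0.7 -2.3] w 0.3 gf 3.7 q [-27.  -9.  49. 131.   0.  41.  25.]
```

>>> jog_arm:
  motion:
    - {"x": 0,"y": -0.1,"z": 0,"ax": 0,"ay": 0,"az": 0}
    - {"x": 0,"y": -0.1,"z": 0,"ax": 0,"ay": 0,"az": 0}
    - {"x": 0,"y": 0,"z": 0,"ax": 0,"ay": 0,"az": 0}
    - {"x": 0,"y": 0,"z": 0,"ax": 0,"ay": 0,"az": 0}
    - {"x": 0,"y": 0.4,"z": 0,"ax": 0,"ay": 0,"az": 0}

```text
time_s: 26.2
tool_pos: [0.4476, -0.1735, 0.0282]
tool_rot: [165.0, 0.0, 92.7]
force: [-0.0, -0.7, 0.6]
grip_width: 0.0005
grasp_force: 0.1
```

>>> jog_arm:
  motion:
    - {"x": 0,"y": 1,"z": 0,"ax": 0,"ay": 0,"az": 0}
    - {"x": 0,"y": 1,"z": -1,"ax": 0,"ay": 0,"az": 0}
    - {"x": 0,"y": 1,"z": -2,"ax": 0,"ay": 0,"az": 0}
    - {"x": 0,"y": 0,"z": -2,"ax": 0,"ay": 0,"az": 0}
    - {"x": 0,"y": 0,"z": -1,"ax": 0,"ay": 0,"az": 0}
  claw: 0

```text
time_s: 26.7
tool_pos: [0.4614, -0.1734, 0.0955]
tool_rot: [165.0, 0.1, 92.7]
force: [0.3, -0.4, 0.4]
grip_width: 0.0325
grasp_force: 0.0
```

```bash
python3 edge.py|cut -c1-130; python3 -c "
from h import *
plan((tool(BOARD,97,-104.5,75),5))"
```

```text
-80 rise 22.0 fall 31.0 [211, 213, 196, 202, 207, 194, 205, 205, 199, 201, 201, 201, 200, 203, 206, 191, 199, 198, 191, 202, 207, 
-72 rise -87.0 fall 13.0 [212, 212, 211, 241, 245, 244, 245, 246, 246, 246, 246, 246, 246, 246, 246, 246, 246, 244, 244, 245, 244,
t 26.75 in F [11.9 -0.1 48.9] F [ 0.4 -0.5  0.6] w 36.5 gf 0.0 q [-26. -13.  44. 125.   5.  50.  19.]
5 rows: xyz cm [-2.09  1.7   0.12] rot [0.02 0.   0.02]
```

>>> jog_arm:
  motion:
    - {"x": -2.1,"y": 1.7,"z": 0.1,"ax": 0,"ay": 0,"az": 0}
    - {"x": -2.1,"y": 1.7,"z": 0.1,"ax": 0,"ay": 0,"az": 0}
    - {"x": -2.1,"y": 1.7,"z": 0.1,"ax": 0,"ay": 0,"az": 0}
    - {"x": -2.1,"y": 1.7,"z": 0.1,"ax": 0,"ay": 0,"az": 0}
    - {"x": -2.1,"y": 1.7,"z": 0.1,"ax": 0,"ay": 0,"az": 0}

```text
time_s: 27.25
tool_pos: [0.5496, -0.2741, 0.1103]
tool_rot: [165.1, 0.0, 92.8]
force: [-0.8, -0.5, 0.8]
grip_width: 0.0434
grasp_force: 0.0
```

>>> jog_arm:
  motion:
    - {"x": 0,"y": 0,"z": 0,"ax": 0,"ay": 0,"az": 0}
    - {"x": 0,"y": 0,"z": 0,"ax": 0,"ay": 0,"az": 0}
    - {"x": 0,"y": 0,"z": 0,"ax": 0,"ay": 0,"az": 0}
    - {"x": 0,"y": 0,"z": 0,"ax": 0,"ay": 0,"az": 0}
    - {"x": 0,"y": 0,"z": 0,"ax": 0,"ay": 0,"az": 0}

```text
time_s: 27.75
tool_pos: [0.5489, -0.2729, 0.111]
tool_rot: [165.0, -0.0, 92.8]
force: [0.3, 0.6, 0.6]
grip_width: 0.0437
grasp_force: 0.0
```

```bash
python3 -c "
from h import *
inF(BOARD)
plan((tool(BOARD,97,-104.5,16),5))"
```

```text
t 27.75 in F [  95.4 -103.4   41.7] F [0.3 0.6 0.6] w 43.7 gf 0.0 q [-23.  10.  58. 109. -22.  55.  47.]
5 rows: xyz cm [-0.02  0.03  1.15] rot [-0.   -0.02  0.02]
```

>>> jog_arm:
  motion:
    - {"x": -0.1,"y": 0.15,"z": 1.15,"ax": 0,"ay": 0,"az": 0}
    - {"x": 0,"y": 0,"z": 1.15,"ax": 0,"ay": 0,"az": 0}
    - {"x": 0,"y": 0,"z": 1.15,"ax": 0,"ay": 0,"az": 0}
    - {"x": 0,"y": 0,"z": 1.15,"ax": 0,"ay": 0,"az": 0}
    - {"x": 0,"y": 0,"z": 1.15,"ax": 0,"ay": 0,"az": 0}

```text
time_s: 28.25
tool_pos: [0.5654, -0.2739, 0.0545]
tool_rot: [165.1, 0.0, 92.7]
force: [0.2, -0.3, -0.3]
grip_width: 0.0435
grasp_force: 0.0
```

>>> jog_arm:
  motion:
    - {"x": 0,"y": 0,"z": 0,"ax": 0,"ay": 0,"az": 0}
    - {"x": 0,"y": 0,"z": 0,"ax": 0,"ay": 0,"az": 0}
    - {"x": 0,"y": 0,"z": 0,"ax": 0,"ay": 0,"az": 0}
    - {"x": 0,"y": 0,"z": 0,"ax": 0,"ay": 0,"az": 0}
    - {"x": 0,"y": 0,"z": 0,"ax": 0,"ay": 0,"az": 0}
  claw: -1
  squeeze: 8

```text
time_s: 28.75
tool_pos: [0.5649, -0.2744, 0.056]
tool_rot: [165.1, 0.0, 92.7]
force: [-2.7, 0.7, 1.7]
grip_width: 0.0155
grasp_force: 8.0
```

```bash
python3 -c "
from h import *
inF(BOARD)"
```

```text
t 28.75 in F [  96.5 -105.7  -15.5] F [-2.7  0.7  1.7] w 15.5 gf 8.0 q [-19.  18.  54. 110. -30.  51.  53.]
```

>>> jog_arm:
  motion:
    - {"x": 1.1,"y": -0.09,"z": 0,"ax": 0,"ay": 0,"az": 0}
    - {"x": 1.07,"y": -0.26,"z": 0,"ax": 0,"ay": 0,"az": 0}
    - {"x": 1.02,"y": -0.42,"z": 0,"ax": 0,"ay": 0,"az": 0}
    - {"x": 0.94,"y": -0.57,"z": 0,"ax": 0,"ay": 0,"az": 0}
    - {"x": 0.84,"y": -0.71,"z": 0,"ax": 0,"ay": 0,"az": 0}

```text
time_s: 29.25
tool_pos: [0.5456, -0.2233, 0.0515]
tool_rot: [164.8, 0.0, 92.8]
force: [6.1, 2.2, 1.4]
grip_width: 0.0158
grasp_force: 8.0
```

>>> jog_arm:
  motion:
    - {"x": 0.71,"y": -0.84,"z": 0,"ax": 0,"ay": 0,"az": 0}
    - {"x": 0.57,"y": -0.94,"z": 0,"ax": 0,"ay": 0,"az": 0}
    - {"x": 0.42,"y": -1.02,"z": 0,"ax": 0,"ay": 0,"az": 0}
    - {"x": 0.26,"y": -1.07,"z": 0,"ax": 0,"ay": 0,"az": 0}
    - {"x": 0.09,"y": -0.9,"z": 0,"ax": 0,"ay": 0,"az": 0}

```text
time_s: 29.75
tool_pos: [0.4973, -0.2032, 0.0386]
tool_rot: [164.9, -0.2, 92.9]
force: [1.0, 4.0, 3.7]
grip_width: 0.0157
grasp_force: 8.0
```

```bash
python3 -c "
from h import *
inF(BOARD)"
```

```text
t 29.75 in F [ 30.  -31.4 -15.7] F [1.  4.  3.7] w 15.7 gf 8.0 q [-32.   2.  59. 123. -14.  43.  38.]
```

>>> jog_arm:
  motion:
    - {"x": -0.2,"y": -0.2,"z": 0,"ax": 0,"ay": 0,"az": 0}
    - {"x": -0.1,"y": -0.2,"z": 0,"ax": 0,"ay": 0,"az": 0}
    - {"x": 0,"y": -0.1,"z": 0,"ax": 0,"ay": 0,"az": 0}
    - {"x": 0,"y": -0.1,"z": 0,"ax": 0,"ay": 0,"az": 0}
    - {"x": 0,"y": 0,"z": 0,"ax": 0,"ay": 0,"az": 0}

```text
time_s: 30.25
tool_pos: [0.4939, -0.2042, 0.0375]
tool_rot: [164.8, -0.3, 93.0]
force: [7.8, 11.1, 0.5]
grip_width: 0.0159
grasp_force: 8.0
```

```bash
python3 -c "
from h import *
inF(BOARD)"
```

```text
t 30.25 in F [ 26.3 -32.3 -15.8] F [ 7.8 11.1  0.5] w 15.9 gf 8.0 q [-32.   2.  59. 124. -14.  43.  38.]
```

>>> jog_arm:
  motion:
    - {"x": 0.2,"y": 0,"z": 0,"ax": 0,"ay": 0,"az": 0}
    - {"x": 0,"y": -0.1,"z": 0,"ax": 0,"ay": 0,"az": 0}
    - {"x": 0,"y": 0,"z": 0,"ax": 0,"ay": 0,"az": 0}
    - {"x": 0,"y": 0,"z": 0,"ax": 0,"ay": 0,"az": 0}
    - {"x": 0,"y": 0,"z": 0,"ax": 0,"ay": 0,"az": 0}

```text
time_s: 30.75
tool_pos: [0.4939, -0.2043, 0.0377]
tool_rot: [164.6, -0.1, 92.9]
force: [12.5, 6.8, -5.6]
grip_width: 0.0155
grasp_force: 8.0
```

```bash
python3 -c "
from h import *
inF(BOARD)"
```

```text
t 30.75 in F [ 26.4 -32.4 -15.7] F [12.5  6.8 -5.6] w 15.5 gf 8.0 q [-32.   1.  59. 124. -13.  43.  38.]
```

>>> jog_arm:
  motion:
    - {"x": 0.2,"y": 0.05,"z": 0,"ax": 0,"ay": 0,"az": 0}
    - {"x": 0,"y": 0,"z": 0,"ax": 0,"ay": 0,"az": 0}
    - {"x": 0,"y": 0,"z": 0,"ax": 0,"ay": 0,"az": 0}
    - {"x": 0,"y": 0,"z": 0,"ax": 0,"ay": 0,"az": 0}
    - {"x": 0,"y": 0,"z": -0.5,"ax": 0,"ay": 0,"az": 0}
  claw: 0

```text
time_s: 31.25
tool_pos: [0.4875, -0.2066, 0.0405]
tool_rot: [165.2, 0.0, 92.7]
force: [-0.3, 0.3, 0.7]
grip_width: 0.0415
grasp_force: 0.0
```

>>> jog_arm:
  motion:
    - {"x": 0,"y": 0,"z": -2,"ax": 0,"ay": 0,"az": 0}
    - {"x": 0,"y": 0,"z": -3,"ax": 0,"ay": 0,"az": 0}
    - {"x": 0,"y": 0,"z": -3,"ax": 0,"ay": 0,"az": 0}
    - {"x": 3,"y": 0,"z": -2,"ax": 0,"ay": 0,"az": 0}
    - {"x": 4,"y": 0,"z": 0,"ax": 0,"ay": 0,"az": 0}

```text
time_s: 31.75
tool_pos: [0.4615, -0.1394, 0.1421]
tool_rot: [164.6, 0.1, 92.4]
force: [1.6, 0.2, -0.5]
grip_width: 0.0436
grasp_force: 0.0
```

>>> jog_arm:
  motion:
    - {"x": 4,"y": 1,"z": 0,"ax": 0,"ay": 0,"az": 0}
    - {"x": 4,"y": 1,"z": 0,"ax": 0,"ay": 0,"az": 0}
    - {"x": 4,"y": 1,"z": 0,"ax": 0,"ay": 0,"az": 0}
    - {"x": 4,"y": 0,"z": 0,"ax": 0,"ay": 0,"az": 0}
    - {"x": 4,"y": 0,"z": 0,"ax": 0,"ay": 0,"az": 0}

```text
time_s: 32.25
tool_pos: [0.4791, 0.0643, 0.1459]
tool_rot: [165.0, 0.1, 92.6]
force: [0.3, -0.2, 0.3]
grip_width: 0.0433
grasp_force: 0.0
```

```bash
python3 edge.py|cut -c1-200; python3 - <<'E'
from h import *
import cv2
# keeper angle: darkness-centroid of the knob column & arm in top and side views, vs. predicted
for n,off in(("top",[-.1,0]),("side",[.3,1.2])):
    g=cv2.cvtColor(env.read_camera(n),cv2.COLOR_RGB2GRAY).astype(np.float32)
    best=[]
    for k in np.arange(-4,30,1.):
        a=np.radians(k); r=np.linspace(15,60,46)
        P=w(BOARD,np.c_[27+r*np.sin(a),-105+r*np.cos(a),0*r+9]/1000); u=(proj(n,P)+off).astype(np.float32)
        best.append((round(float(cv2.remap(g,u[:,:1],u[:,1:],cv2.INTER_LINEAR).mean()),1),k))
    print(n,sorted(best)[:6])
    gk=lambda k:(27+70*np.sin(np.radians(k)),-105+70*np.cos(np.radians(k)))
    b=[]
    for k in np.arange(-4,30,1.):
        P=w(BOARD,np.array([[*gk(k),z] for z in np.linspace(14,38,12)])/1000);u=(proj(n,P)+off).astype(np.float32)
        b.append((round(float(cv2.remap(g,u[:,:1],u[:,1:],cv2.INTER_LINEAR).mean()),1),k))
    print(" knob",sorted(b)[:6])
E
```

```text
-80 rise 22.0 fall 32.0 [213, 214, 197, 203, 208, 195, 206, 205, 199, 201, 202, 202, 200, 203, 206, 192, 199, 199, 191, 203, 208, 191, 199, 181, 145, 217, 213, 173, 205, 204, 204, 206, 207, 206, 206, 
-72 rise 34.0 fall 16.0 [212, 213, 211, 242, 245, 245, 245, 246, 246, 246, 246, 246, 246, 246, 246, 246, 246, 244, 244, 245, 244, 245, 244, 170, 130, 144, 133, 189, 208, 209, 208, 206, 206, 206, 207, 
t 32.3 in F [ 51.5 244.1  89.5] F [-0.1  5.7  0.1] w 43.3 gf 0.0 q [-28. -14.  12. 123.   7.  56. -16.]
top [(59.4, np.float64(6.0)), (60.1, np.float64(5.0)), (60.8, np.float64(-4.0)), (60.8, np.float64(-2.0)), (60.9, np.float64(-3.0)), (60.9, np.float64(-1.0))]
 knob [(10.1, np.float64(5.0)), (11.2, np.float64(4.0)), (11.4, np.float64(6.0)), (14.5, np.float64(3.0)), (18.3, np.float64(2.0)), (21.0, np.float64(-3.0))]
side [(148.5, np.float64(2.0)), (148.8, np.float64(1.0)), (148.9, np.float64(3.0)), (149.1, np.float64(0.0)), (149.5, np.float64(-1.0)), (150.2, np.float64(-2.0))]
 knob [(65.4, np.float64(-3.0)), (65.4, np.float64(0.0)), (65.6, np.float64(-4.0)), (65.6, np.float64(-1.0)), (65.6, np.float64(1.0)), (65.7, np.float64(-2.0))]
```

```bash
python3 - <<'E'
from h import *
import cv2
inF(BOARD)
new={n:env.read_camera(n) for n in("top","side")}
for n,off in(("top",[-.1,0]),("side",[.3,1.2])):
  for tag,im in(("start",cv2.imread(f"pics/{n}0.png")[:,:,::-1]),("now",new[n])):
    g=cv2.cvtColor(np.ascontiguousarray(im),cv2.COLOR_RGB2GRAY).astype(np.float32)
    # arm cross-profile: dark centroid across x at several y
    out=[]
    for y in(-85,-75,-65,-55):
        xs=np.arange(10,60,.5);P=w(BOARD,np.c_[xs,0*xs+y,0*xs+9]/1000);u=(proj(n,P)+off).astype(np.float32)
        v=cv2.remap(g,u[:,:1],u[:,1:],cv2.INTER_LINEAR)[:,0]
        m=np.clip(np.median(v)-20-v,0,None); out.append((y,round(float((m*xs).sum()/m.sum()),1)))
    print(n,tag,out)
    print("   shared angle deg",round(np.degrees(np.polyfit(*np.array(out).T,1)[0]),1))
E
```

```text
t 32.4 in F [ 51.6 237.6  89.3] F [-0.3 -0.8  0.1] w 43.2 gf 0.0 q [-28. -14.  13. 123.   7.  56. -15.]
top start [(-85, 30.4), (-75, 31.9), (-65, 31.7), (-55, 34.5)]
   shared angle deg 6.9
top now [(-85, 27.1), (-75, 26.6), (-65, 26.5), (-55, 26.3)]
   shared angle deg -1.4
side start [(-85, 30.6), (-75, 28.9), (-65, 31.2), (-55, 32.4)]
   shared angle deg 4.4
side now [(-85, 20.8), (-75, 24.6), (-65, 23.8), (-55, 25.3)]
   shared angle deg 7.3
```

```bash
python3 - <<'E'
from h import *
import cv2
g=cv2.cvtColor(env.read_camera("top"),cv2.COLOR_RGB2GRAY).astype(np.float32)
for y in(-75,-40,40,75):
    xs=np.arange(-105,-60,.5);P=w(BOARD,np.c_[xs,0*xs+y,0*xs+6]/1000);u=proj("top",P).astype(np.float32)
    v=cv2.remap(g,u[:,:1],u[:,1:],cv2.INTER_LINEAR)[:,0]; print(y,"lower edge",xs[np.gradient(v).argmax()])
inF(BOARD)
E
```

```text
-75 lower edge -85.5
-40 lower edge -87.0
40 lower edge -85.0
75 lower edge -86.0
t 32.55 in F [ 51.8 234.3  89.1] F [-0.2 -0.4  0.1] w 43.8 gf 0.0 q [-27. -14.  13. 123.   7.  56. -15.]
```

The plate's lower edge sits at about −85 to −87 mm on both sides (fully home is −85), it's square, and the keeper reads about 0° and is against its stop. Handing in.

```bash
python3 -c "
from cell import env
print(env.sign_off())"
```

```text
the job is handed in; nothing more can be done
None
```

I handed in the job at about 33 s: the plate is fully home behind the stud heads, the keeper is shut against its stop, and nothing I did came near the tape roll, tin or blue clamp, though I didn't re-measure them.

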